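# Put the moisture-test samples into dry storage

## Robot

A 6-joint arm with a two-finger parallel gripper is mounted at the origin on the work surface. World frame = base frame: x ahead of the robot, y to its left, z up, the work surface at z = 0. Lengths are in m, angles in degrees, forces in N, time in s.
With the tool pointing down it reaches from about 0.375 to 0.9 m from the base axis. Payload 3.1 kg.
Tool frame: the origin (TCP) lies midway between the tips of the shut fingers; the grasp point (between the pads) lies bot.hold_point_z behind it (bot.hold_point_z is the distance from the TCP to the grasp point, in m); z points along the fingers, y is the direction in which the jaws open and shut (so a half turn about z gives the same grasp; the last joint's range is limited). The gripper opens to 87 mm and grips with 3 to 60 N. Pads are 19 mm wide; open, the fingers measure 117 mm over their backs; the gripper's body (75 mm by 190 mm) begins 51 mm behind the grasp point.
Start: joints at [61.049, 30.224, 82.088, -0, 67.689, -10.227], TCP at [0.201, 0.592, 0.223] pointing down, gripper open.
Joint ranges: [-176.69, 176.69], [-43.24, 126.21], [12.49, 139.97], [-82, 262], [0, 151.66], [-163.58, 163.58]. Speed limits (degrees/s): [159.86, 159.86, 180, 180, 180, 180].

## Interface

Orientations are given as a 3x3 rotation matrix whose columns are the frame's x, y, z axes.
In Python, from rig import bot, vision, order gives the robot as it stands. The module is installed in compiled form; this text tells all that it offers.
- The arm moves only by the tool move_arm, never from a script. Its argument "moves" is a list of rows, each an object of numbers: "hand": the finger opening in mm, from 0 to 87; "x", "y", "z": the shift along the tool's x, y, z in units of 25 mm (1.0 is 25 mm); "wx", "wy", "wz": the turn, a rotation vector about the tool's x, y, z in degrees. In form: [{"hand": .., "x": .., "y": .., "z": .., "wx": .., "wy": .., "wz": ..}, ...]. A call has 1 to 20 rows; each row shifts and turns the commanded pose from where the row before left it, along the tool's axes as they then stand; what a row does not reach is not made up. A row lasts 1/10 s, in which the tool goes at most 50 mm and 8.59 degrees, less where a joint would pass 70% of its speed; a pose out of reach is approached as far as the arm can. A call is refused whole if a number of a shift passes 1 or a number of a turn 8.59, either way. A call with a gripper value outside its range is refused whole. The fingers move at their own pace and stop on an object; the grip force is fixed at half the most. Time passes only in rows, so rows that do not move let the fingers close. It gives the time, the measured TCP pose, the force and the opening at its end, in the units of the state.
- bot.read_state(): the state, without advancing time (a new reading comes with each control period).
- vision.capture(name): name is "scene" or "top" or "wrist"; returns a dict with "image" (420x560x3 uint8, red, green, blue), "z_map" (420x560 float32, m along the optical axis (not along the pixel's ray), 0 where there is no reading), "fx", "fy", "cx", "cy" (pixels), "pose" (4x4, takes a point from camera to world coordinates); the wrist camera has in their place "hand_eye" (4x4, takes a point from camera to tool coordinates, whose origin is the TCP and whose axes are the flange's). Camera axes: x right, y down, z forward; pixel columns grow to the right and rows downward; lengths in m; the calibration is good to about 2 mm. A picture is of the moment at which its call begins: read the wrist's pose just before it.
- order.hand_in(): hands the job in, once; it reports no verdict.
The state is a dict: "time_s": time; "joint_positions": joint angles; "qvel": joint speeds; "tau": joint torques, N m; "position": TCP position; "tcp_rot": TCP orientation; "force": force on the tool from outside, world axes, zero at the start; "moment": the same for the moment, N m; "opening": opening from 0.0 (shut) to 1.0 (fully open).
Only numpy, scipy, OpenCV 4.12 (cv2) and the standard library are available. Lean on these libraries where they do the work, as an engineer would, in place of code of your own. Each camera call takes 0.05 s, during which the arm holds its last target.

## Task

Get the sample bottles into dry storage: by its lug, tip the tub's blue lid well up (some 15 degrees or more) with the opposite edge still resting on the rim, then lift it off and lay it flat, right way up, in the middle of the green mat and let go. Pour all the orange desiccant beads from the steel cup into the tub, and only after that put every amber bottle in, to lie or stand below the rim. Finish with the lid back on, seated flush, and the cup standing upright on its white pad, leaving the wipe roll, reagent bottle, spatula and beaker where they are.

Things in the scene. Friction and masses are not known exactly. Their poses are not given: they have to be found in the camera images.
- tub: round open white plastic tub fixed to the bench, 140 mm across outside, 130 mm inside, 90 mm high, inner floor 6 mm up; origin at the centre of its underside, z up
- lid: loose blue lid, 110 g: round flange 146 mm across, 5 mm thick, resting on the rim, over a bevelled plug 122 mm across, 10 mm deep, with 4 mm play in the tub's mouth; an upright lug sticks out at one side. Origin at the centre of the plug's underside, z up, x towards the lug; seated flush, the origin is 80 mm above the tub's origin
- lid_lug (a point): middle of the lid's lug: 92 mm along the lid's x and 24 mm up its z; the lug is an upright block 40 mm long (lid x 68 to 108), 14 mm thick across (lid y), from 10 to 38 mm up the lid's z, free on both flat sides beyond the flange, to be pinched across its 14 mm
- lid_heel (a point): edge of the flange's underside straight across from the lug: at -72 mm along the lid's x, 10 mm up its z; the lid is tipped up about this edge
- mat: green mat, 200 by 190 mm, 3 mm thick, fixed on the bench, where the lid is to be laid; origin at the centre of its underside
- pad: white paper-board pad, 200 by 120 mm, 3 mm thick, fixed on the bench, on which the cup starts; the origin, at its underside, is 18 mm along -x of its middle, and the cup starts with its origin about 3 mm above the pad's origin
- cup: steel pouring cup, 180 g, 52 mm wide (y), inside 46; foot and 42 mm high sides from x -36 to 72 mm, 4 mm floor, back wall 45 mm high at x = -36 with a black grip fin behind it; inside front is a ramp rising at 40 degrees to the open lip, so it must be tilted lip-down by about 70 degrees to empty. Origin at the foot, z up, x towards the lip
- cup_grip (a point): grip point of the cup's black fin: cup x -58 mm, 40 mm up; the fin is 14 mm thick (across cup y), from x -36 to -74 mm and from 16 to 60 mm up
- cup_lip (a point): middle of the cup's pouring lip: cup x 72 mm, 39 mm up
- bead0_center (a point): centre of one of the six orange desiccant beads, balls 18 mm across, 10 g, which start in the cup
- bead1_center (a point): centre of one of the six orange desiccant beads, balls 18 mm across, 10 g, which start in the cup
- bead2_center (a point): centre of one of the six orange desiccant beads, balls 18 mm across, 10 g, which start in the cup
- bead3_center (a point): centre of one of the six orange desiccant beads, balls 18 mm across, 10 g, which start in the cup
- bead4_center (a point): centre of one of the six orange desiccant beads, balls 18 mm across, 10 g, which start in the cup
- bead5_center (a point): centre of one of the six orange desiccant beads, balls 18 mm across, 10 g, which start in the cup
- bottle0: square amber sample bottle, 28 by 28 mm body 26 mm high with a round white cap 24 mm across on top, 36 mm in all, about 35 g; origin at the centre of its underside, z towards the cap, x and y square to the sides; there may be two to four bottles, standing on the bench
- bottle1: square amber sample bottle, 28 by 28 mm body 26 mm high with a round white cap 24 mm across on top, 36 mm in all, about 35 g; origin at the centre of its underside, z towards the cap, x and y square to the sides; there may be two to four bottles, standing on the bench
- bottle2: square amber sample bottle, 28 by 28 mm body 26 mm high with a round white cap 24 mm across on top, 36 mm in all, about 35 g; origin at the centre of its underside, z towards the cap, x and y square to the sides; there may be two to four bottles, standing on the bench
- bottle3: square amber sample bottle, 28 by 28 mm body 26 mm high with a round white cap 24 mm across on top, 36 mm in all, about 35 g; origin at the centre of its underside, z towards the cap, x and y square to the sides; there may be two to four bottles, standing on the bench
- roll: bystander: white wipe roll standing on end, 100 mm across, 100 mm high
- reagent: bystander: amber reagent bottle, 64 mm across, 150 mm high, origin at its underside
- spatula: bystander: spatula, 170 mm long, lying flat
- beaker: bystander: small glass beaker, 56 mm across, 60 mm high
Things that resemble listed ones, but are neither listed nor needed, are in the scene too. Of the things shaped like the pad, the white one is meant. Leave any brown look-alike of the bottle1 alone.

How it is judged:
By the outcome, as a careful person would: the job done as asked, in the order asked, and still so for the second after the job is handed in, with the robot touching nothing.
Of bottle0, bottle1, bottle2, bottle3 only 2 to 4 are there at a start; the rules pass over those that are not, and their reading is None.
At some moment in a run one of bottle0, bottle1, bottle2, bottle3 may be knocked a few centimetres aside while the robot is not near it.
It also fails if it takes over 210 s, if anything falls off the work surface, if the arm or the gripper's body presses on something with over 40 N, if the wrist force passes 120 N, or if a joint passes its speed limit or range.

## Working session

There is one attempt and no reset: what is moved stays moved. The work goes in short steps, Python scripts to look and compute and a tool call to move; the robot and the scene stay as the last step left them, time stands still between calls to the robot, and variables do not carry over. Pictures are saved under pics/ and viewed, and the job is handed in when it is done.

Besides the shell and the picture viewer there is one more tool, called after "Emit:" as a command line: name --argument value ..., lists and objects as JSON in quotes. move_arm: Moves the arm, as the interface text tells. Its arguments: {"type":"object","properties":{"moves":{"type":"array"}},"required":["moves"]}

```bash
mkdir -p pics; ls
cat > h.py <<'E'
import numpy as np, cv2
from rig import bot, vision, order
def cap(n,fn=None):
    st=bot.read_state(); d=vision.capture(n)
    if n=='wrist':
        T=np.eye(4);T[:3,:3]=st['tcp_rot'];T[:3,3]=st['position'];d['pose']=T@d['hand_eye']
    if fn: cv2.imwrite('pics/'+fn,cv2.cvtColor(d['image'],cv2.COLOR_RGB2BGR))
    return d
def pts(d):
    z=d['z_map'];v,u=np.indices(z.shape)
    P=np.stack([(u-d['cx'])/d['fx']*z,(v-d['cy'])/d['fy']*z,z],-1)
    return P@d['pose'][:3,:3].T+d['pose'][:3,3]
def ray(d,u,v,h):
    r=d['pose'][:3,:3]@np.array([(u-d['cx'])/d['fx'],(v-d['cy'])/d['fy'],1.]);o=d['pose'][:3,3]
    return o+r*(h-o[2])/r[2]
E
python3 - <<'E'
from h import *
np.set_printoptions(precision=4,suppress=True)
print(bot.read_state(),bot.hold_point_z)
for n in('scene','top','wrist'):
    d=cap(n,n+'0.png');print(n,d['pose'],d['fx'],d['cx'],d['cy'])
    if n=='wrist':print(d['hand_eye'])
E
```

```text
pics
{'time_s': 0.0, 'joint_positions': array([ 61.048 ,  30.2781,  82.1542,  -0.0021,  67.6875, -10.2268]), 'qvel': array([ 0.0561,  0.0028,  0.0303, -0.0002, -0.075 , -0.0381]), 'tau': array([ -0.001 , -44.0038, -17.6592,   0.0632,   0.0583,  -0.0002]), 'position': array([0.2003, 0.5913, 0.2216]), 'tcp_rot': array([[-0.9471,  0.321 , -0.001 ],
       [ 0.321 ,  0.9471, -0.0018],
       [ 0.0003, -0.0021, -1.    ]]), 'force': array([ 0.5313,  0.0628, -0.6992]), 'moment': array([ 0.0077, -0.0156, -0.0081]), 'opening': 0.9966029531361562} 0.0187
scene [[ 0.6584  0.5041 -0.5589  1.0395]
 [ 0.7525 -0.4547  0.4764 -0.5022]
 [-0.0139 -0.7343 -0.6787  0.7234]
 [ 0.      0.      0.      1.    ]] 401.0802559619822 277.0806669790287 210.2314916102038
top [[ 0.0056 -0.9871  0.1601  0.3928]
 [-1.     -0.0058 -0.0006 -0.0619]
 [ 0.0016 -0.1601 -0.9871  1.0988]
 [ 0.      0.      0.      1.    ]] 384.47018270709685 281.64768263314755 211.71936304751898
wrist [[ 0.3212  0.9094  0.2642  0.1274]
 [ 0.947  -0.3076 -0.0925  0.6152]
 [-0.0029  0.2799 -0.96    0.3832]
 [ 0.      0.      0.      1.    ]] 289.1274395826542 282.0113213351992 206.4038640227644
[[-0.0002 -0.9599 -0.2802  0.0767]
 [ 1.      0.     -0.001  -0.0012]
 [ 0.0009 -0.2802  0.9599 -0.1615]
 [ 0.      0.      0.      1.    ]]
```

View pics/scene0.png

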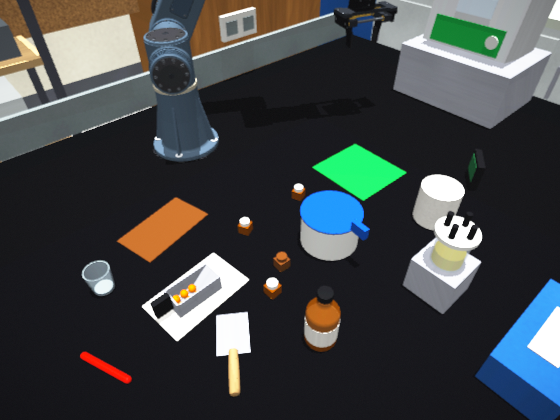

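View pics/top0.png

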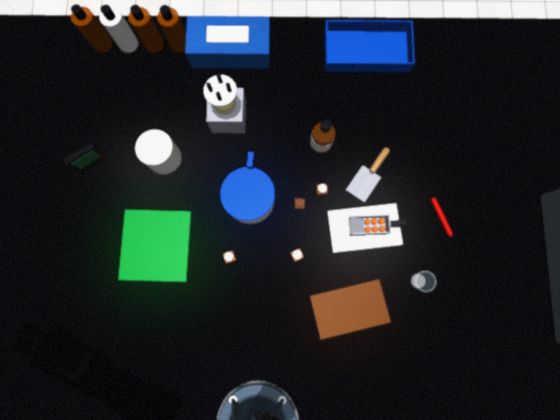

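View pics/wrist0.png

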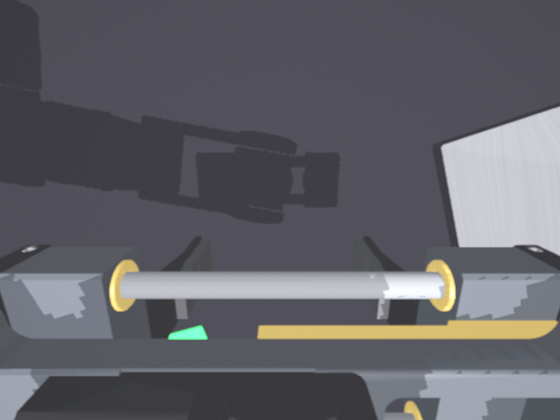

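The white-capped bottles are at top (322,188), (297,255) and (229,257). The brown-capped look-alike is at top (300,203). The white pad is at (365,228), with a brown decoy pad at (350,309). The lid's lug is at (250,159) and the green mat at (155,245).

```bash
cat > m.py <<'E'
from h import *
np.set_printoptions(precision=4,suppress=True)
def blobs(d,m,amin=15):
    n,l,s,c=cv2.connectedComponentsWithStats(m.astype(np.uint8))
    return [(l==i,s[i],c[i]) for i in range(1,n) if s[i][4]>=amin]
for n in('top','scene'):
    d=cap(n);im=d['image'];P=pts(d);hsv=cv2.cvtColor(im,cv2.COLOR_RGB2HSV);H,S,V=[hsv[...,i].astype(int) for i in range(3)]
    ok=d['z_map']>0
    R=np.hypot(P[...,0],P[...,1])
    print('==',n)
    for nm,m in dict(green=(H>50)&(H<75)&(S>150)&(V>100),blue=(H>100)&(H<120)&(S>150)&(V>80),white=(S<40)&(V>170),orange=(H<20)&(S>150)&(V>200),brown=(H<20)&(S>150)&(V>60)&(V<=200)).items():
        for b,s,c in blobs(d,m&ok&(P[...,0]>.2)&(P[...,0]<.9)&(abs(P[...,1])<.6)):
            q=P[b];print(nm,s[4],c.round(1),'med',np.median(q,0),'min',np.percentile(q,2,axis=0),'max',np.percentile(q,98,axis=0))
E
python3 m.py
```

```text
== top
green 4807 [154.6 245.5] med [0.4703 0.298  0.0026] min [ 0.3767  0.2061 -0.0017] max [0.5704 0.3907 0.0069]
blue 2493 [247.1 191.6] med [0.6085 0.0288 0.0946] min [ 0.5409 -0.0365 -0.0006] max [0.7029 0.0984 0.1167]
white 943 [221.4  97.2] med [0.8488 0.0964 0.1725] min [0.8122 0.0519 0.0869] max [0.8956 0.1455 0.1782]
white 1039 [153.4 147. ] med [0.7303 0.2857 0.0996] min [0.686  0.2407 0.0957] max [0.7756 0.3311 0.1032]
white 635 [362.9 183.5] med [ 0.6565 -0.2997  0.0026] min [ 0.6121 -0.3412 -0.0012] max [ 0.7    -0.259   0.0067]
white 61 [321.9 187.8] med [ 0.6342 -0.1763  0.0351] min [ 0.624  -0.1877  0.0281] max [ 0.6463 -0.1652  0.039 ]
white 2419 [361.9 228.2] med [ 0.5194 -0.2838  0.0031] min [ 0.4644 -0.3968 -0.0015] max [ 0.589  -0.2042  0.0454]
white 63 [296.9 254. ] med [ 0.4476 -0.1054  0.036 ] min [ 0.4367 -0.1171  0.023 ] max [ 0.4587 -0.0944  0.0393]
white 62 [228.2 256.1] med [0.4411 0.0841 0.0351] min [0.4302 0.073  0.0283] max [0.4522 0.0956 0.039 ]
white 63 [416.1 280.4] med [ 0.3786 -0.4237  0.0452] min [ 0.3613 -0.45    0.0017] max [ 0.3945 -0.4181  0
[... 3491 characters left out ...]
7 -0.1438  0.0061]
brown 123 [245.3 228.8] med [ 0.4569 -0.1119  0.0155] min [ 0.4172 -0.1215  0.0001] max [ 0.4665 -0.0782  0.0275]
brown 201 [281.4 262.1] med [ 0.6016 -0.1194  0.0213] min [ 0.5583 -0.1262 -0.0004] max [ 0.6086 -0.0823  0.0379]
brown 143 [272.2 291.6] med [ 0.6478 -0.186   0.0138] min [ 0.608  -0.19   -0.0007] max [ 0.6506 -0.1613  0.027 ]
brown 911 [322.3 314.8] med [ 0.7912 -0.1887  0.1024] min [ 0.7172 -0.2062  0.0012] max [ 0.8101 -0.1464  0.1302]
brown 96 [319.5 347.3] med [ 0.7994 -0.1987  0.0112] min [ 0.7685 -0.2068  0.0027] max [ 0.8113 -0.1708  0.0175]
brown 21 [126.3 380.3] med [ 0.6111 -0.5016  0.0079] min [ 0.5958 -0.5118  0.0009] max [ 0.6161 -0.4928  0.0118]
```

Run:
```python
import cv2
a=cv2.imread('pics/top0.png')[140:270,190:420];cv2.imwrite('pics/c1.png',cv2.resize(a,None,fx=3.4,fy=3.4,interpolation=2))
a=cv2.imread('pics/scene0.png')[160:350,130:400];cv2.imwrite('pics/c2.png',cv2.resize(a,None,fx=2.9,fy=2.9,interpolation=2))
```

```text
(no output)
```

View pics/c1.png

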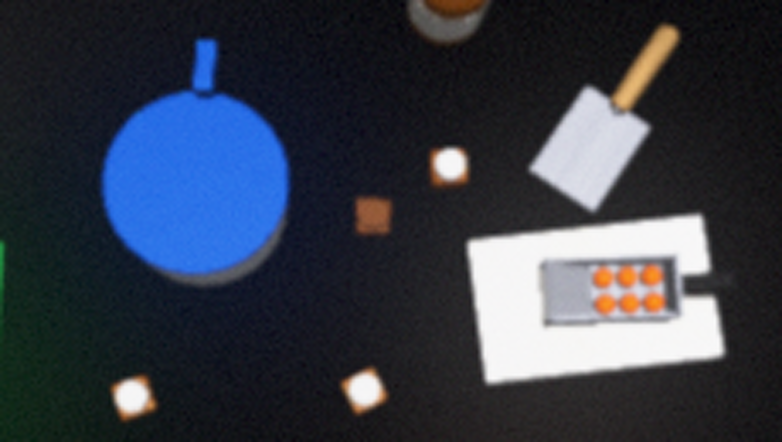

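View pics/c2.png

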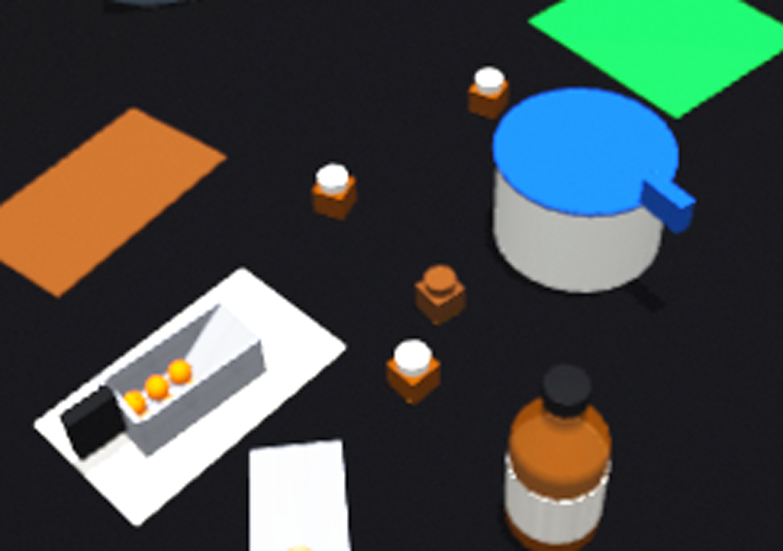

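Crops confirm it: three white-capped bottles, and the brown-capped one is the decoy. Next are the precise fits.

```bash
cat > m2.py <<'E'
from h import *
np.set_printoptions(precision=4,suppress=True)
for n in('top','scene'):
    d=cap(n);im=d['image'];P=pts(d);hsv=cv2.cvtColor(im,cv2.COLOR_RGB2HSV);H,S,V=[hsv[...,i].astype(int) for i in range(3)]
    print('==',n)
    X,Y,Z=P[...,0],P[...,1],P[...,2]
    bl=(H>100)&(H<125)&(S>150)&(V>60)
    flat=bl&(abs(Z-.095)<.008)&(np.hypot(X-.61,Y-.03)<.09)
    def hull(m,h):
        c=max(cv2.findContours(m.astype(np.uint8),0,1)[0],key=cv2.contourArea)[:,0]
        return np.array([ray(d,u,v,h) for u,v in c])
    q=hull(flat,.095)[:,:2]
    q=q[np.hypot(*(q-q.mean(0)).T)<.078]
    (a,b,r),*_=np.linalg.lstsq(np.c_[2*q,np.ones(len(q))],(q**2).sum(1),rcond=None)
    print('lid c',a,b,np.sqrt(r+a*a+b*b))
    lug=bl&(Z>.106)&(Z<.125)&(np.hypot(X-a,Y-b)<.12)
    v,u=np.nonzero(lug); L=np.array([ray(d,uu,vv,.118) for uu,vv in zip(u,v)])
    print('lug',L.mean(0),np.ptp(L,axis=0)[:2],np.rad2deg(np.arctan2(L.mean(0)[1]-b,L.mean(0)[0]-a)))
    g=(H>50)&(H<75)&(S>150)&(V>100)&(X>.3)
    c=max(cv2.findContours(g.astype(np.uint8),0,1)[0],key=cv2.contourArea)[:,0]
    W=np.array([ray(d,*p,.003)[:2] for p in c],np.float32);print('mat',cv2.minAreaRect(W))
    w=(S<45)&(V>165)&(X>.4)&(X<.62)&(Y<-.15)&(Y>-.45)
    # pad/cup
    c=max(cv2.findContours(w.astype(np.uint8),0,1)[0],key=cv2.contourArea)[:,0]
    W=np.array([ray(d,*p,.003)[:2] for p in c],np.float32);print('pad',cv2.minAreaRect(W))
    m=(X>.48)&(X<.58)&(Y<-.2)&(Y>-.42)&(Z>.03)&(Z<.06)&~((H<20)&(S>120))
    Q=P[m];print('cuprim',len(Q),cv2.minAreaRect(Q[:,:2].astype(np.float32)))
    f=(X>.46)&(X<.6)&(Y<-.36)&(Y>-.43)&(Z>.05)&(Z<.07);Q=P[f];print('fin',len(Q),Q.mean(0) if len(Q) else 0,cv2.minAreaRect(Q[:,:2].astype(np.float32)) if len(Q)>3 else 0)
    for s in [(.4411,.0848),(.4482,-.105),(.635,-.176),(.593,-.1135)]:
        m=(np.hypot(X-s[0],Y-s[1])<.03)&(Z>.008)
        cp=m&(Z>.031)
        vv,uu=np.nonzero(cp);C=np.mean([ray(d,a_,b_,.036) for a_,b_ in zip(uu,vv)],axis=0)
        body=m&(H<20)&(S>120)
        Q=P[m]; print('bot',C[:2],cv2.minAreaRect(Q[(Q[:,2]>.016)][:,:2].astype(np.float32)))
E
python3 m2.py
```

```text
== top
lid c 0.606170523745191 0.03021963876800371 0.0715126289825606
lug [0.6918 0.0228 0.118 ] [0.0411 0.0156] -4.934917029780817
mat ((0.4732581377029419, 0.2981463670730591), (0.192851260304451, 0.20292633771896362), 88.82794189453125)
pad ((0.5267073512077332, -0.30079078674316406), (0.12131339311599731, 0.2011989951133728), 6.748405933380127)
cuprim 293 ((0.5325281023979187, -0.3241342306137085), (0.052779775112867355, 0.1438349187374115), 2.6546905040740967)
fin 78 [ 0.5343 -0.3789  0.0615] ((0.5339221358299255, -0.37997862696647644), (0.03649927303195, 0.013277293182909489), 89.35868072509766)
bot [0.4411 0.0837] ((0.44124093651771545, 0.08387041091918945), (0.02799367345869541, 0.02796119637787342), 19.433923721313477)
bot [ 0.4475 -0.1042] ((0.4477139413356781, -0.1047678142786026), (0.027293602004647255, 0.027586136013269424), 26.659095764160156)
bot [ 0.6348 -0.1757] ((0.6344531774520874, -0.1760377734899521), (0.027713729068636894, 0.026255330070853233), 0.009556805714964867)
bot [ 0.5932 -0.1127] ((0.5931147933006287, -0.112061507999897), (0.027889566496014595, 0.028327
[... 473 characters left out ...]
442796230316), 2.7005741596221924)
fin 200 [ 0.5385 -0.3803  0.0607] ((0.53678959608078, -0.3799075782299042), (0.016766393557190895, 0.03789617121219635), 3.299973964691162)
bot [0.4434 0.0836] ((0.4435073435306549, 0.08318984508514404), (0.028394155204296112, 0.030292661860585213), 16.720949172973633)
bot [ 0.4503 -0.1049] ((0.44986894726753235, -0.1052331030368805), (0.028950223699212074, 0.028541995212435722), 24.871231079101562)
bot [ 0.6368 -0.1763] ((0.6368731260299683, -0.17565187811851501), (0.028456438332796097, 0.02883129194378853), 3.6995701789855957)
bot [ 0.5949 -0.1128] ((0.5941756963729858, -0.11228199303150177), (0.027945293113589287, 0.02962595969438553), 87.04908752441406)
```

```bash
cat > plan.py <<'E'
import sys
from h import *
from scipy.spatial.transform import Rotation as Ro
np.set_printoptions(precision=3,suppress=True)
def Rdown(yaw):
    c,s=np.cos(np.radians(yaw)),np.sin(np.radians(yaw))
    return np.array([[c,s,0],[s,-c,0],[0,0,-1.]])
def go(p,R,st=None):
    """prints: turn first (deg, tool axes), then shift in new tool axes (units of 25mm)"""
    st=st or bot.read_state();R0=np.array(st['tcp_rot']);p0=np.array(st['position'])
    w=Ro.from_matrix(R0.T@R).as_rotvec(degrees=True)
    print('t',round(st['time_s'],1),'at',p0,'turn',w,'shift after turn',R.T@(np.array(p)-p0)/.025,'| shift before turn',R0.T@(np.array(p)-p0)/.025)
if __name__=='__main__':
    a=list(map(float,sys.argv[1:5])); go(a[:3],Rdown(a[3]))
E
python3 plan.py .695 .021 .22 174.5
```

```text
t 0.3 at [0.201 0.592 0.222] turn [ -0.033  -0.009 -13.224] shift after turn [-21.876 -20.829   0.091] | shift before turn [-26.061 -15.272   0.098]
```

Emit:
move_arm --moves '[{"hand": 60, "wz": -6.6}, {"hand": 60, "wz": -6.6}, {"hand": 60, "x": -0.5, "y": -0.5}, {"hand": 60, "x": -0.9, "y": -0.85}, {"hand": 60, "x": -0.9, "y": -0.85}, {"hand": 60, "x": -0.9, "y": -0.85}, {"hand": 60, "x": -0.9, "y": -0.85}, {"hand": 60, "x": -0.9, "y": -0.85}, {"hand": 60, "x": -0.9, "y": -0.85}, {"hand": 60, "x": -0.9, "y": -0.85}, {"hand": 60, "x": -0.9, "y": -0.85}, {"hand": 60, "x": -0.9, "y": -0.85}, {"hand": 60, "x": -0.9, "y": -0.85}, {"hand": 60, "x": -0.9, "y": -0.85}, {"hand": 60, "x": -0.9, "y": -0.85}, {"hand": 60, "x": -0.9, "y": -0.85}, {"hand": 60, "x": -0.9, "y": -0.85}, {"hand": 60, "x": -0.9, "y": -0.85}, {"hand": 60, "x": -0.9, "y": -0.85}, {"hand": 60}]'

```text
schema error: expected keys hand, x, y, z, wx, wy, wz
```

```bash
python3 plan.py .695 .021 .22 174.5
```

```text
t 0.3 at [0.201 0.592 0.222] turn [ -0.033  -0.009 -13.224] shift after turn [-21.876 -20.829   0.091] | shift before turn [-26.061 -15.272   0.098]
```

All keys are required.

Emit:
move_arm --moves '[{"hand": 60, "x": 0, "y": 0, "z": 0, "wx": 0, "wy": 0, "wz": -6.6}, {"hand": 60, "x": 0, "y": 0, "z": 0, "wx": 0, "wy": 0, "wz": -6.6}, {"hand": 60, "x": -0.5, "y": -0.5, "z": 0, "wx": 0, "wy": 0, "wz": 0}, {"hand": 60, "x": -0.9, "y": -0.85, "z": 0, "wx": 0, "wy": 0, "wz": 0}, {"hand": 60, "x": -0.9, "y": -0.85, "z": 0, "wx": 0, "wy": 0, "wz": 0}, {"hand": 60, "x": -0.9, "y": -0.85, "z": 0, "wx": 0, "wy": 0, "wz": 0}, {"hand": 60, "x": -0.9, "y": -0.85, "z": 0, "wx": 0, "wy": 0, "wz": 0}, {"hand": 60, "x": -0.9, "y": -0.85, "z": 0, "wx": 0, "wy": 0, "wz": 0}, {"hand": 60, "x": -0.9, "y": -0.85, "z": 0, "wx": 0, "wy": 0, "wz": 0}, {"hand": 60, "x": -0.9, "y": -0.85, "z": 0, "wx": 0, "wy": 0, "wz": 0}, {"hand": 60, "x": -0.9, "y": -0.85, "z": 0, "wx": 0, "wy": 0, "wz": 0}, {"hand": 60, "x": -0.9, "y": -0.85, "z": 0, "wx": 0, "wy": 0, "wz": 0}, {"hand": 60, "x": -0.9, "y": -0.85, "z": 0, "wx": 0, "wy": 0, "wz": 0}, {"hand": 60, "x": -0.9, "y": -0.85, "z": 0, "wx": 0, "wy": 0, "wz": 0}, {"hand": 60, "x": -0.9, "y": -0.85, "z": 0, "wx": 0, "wy": 0, "wz": 0}, {"hand": 60, "x": -0.9, "y": -0.85, "z": 0, "wx": 0, "wy": 0, "wz": 0}, {"hand": 60, "x": -0.9, "y": -0.85, "z": 0, "wx": 0, "wy": 0, "wz": 0}, {"hand": 60, "x": -0.9, "y": -0.85, "z": 0, "wx": 0, "wy": 0, "wz": 0}, {"hand": 60, "x": -0.9, "y": -0.85, "z": 0, "wx": 0, "wy": 0, "wz": 0}, {"hand": 60, "x": 0, "y": 0, "z": 0, "wx": 0, "wy": 0, "wz": 0}]'

```text
time_s: 2.35
position: [0.5404, 0.2012, 0.2227]
tcp_rot: [[-0.995, 0.103, 0.003], [0.103, 0.995, -0.001], [-0.003, -0.001, -1.0]]
force: [-0.5, 0.4, 0.5]
opening: 0.69
```

```bash
python3 plan.py .695 .021 .22 174.5
```

```text
t 2.4 at [0.54  0.201 0.223] turn [-0.059  0.162 -0.43 ] shift after turn [-6.848 -6.583  0.11 ] | shift before turn [-6.897 -6.531  0.136]
```

Emit:
move_arm --moves '[{"hand": 60, "x": -0.86, "y": -0.82, "z": 0, "wx": 0, "wy": 0, "wz": 0}, {"hand": 60, "x": -0.86, "y": -0.82, "z": 0, "wx": 0, "wy": 0, "wz": 0}, {"hand": 60, "x": -0.86, "y": -0.82, "z": 0, "wx": 0, "wy": 0, "wz": 0}, {"hand": 60, "x": -0.86, "y": -0.82, "z": 0, "wx": 0, "wy": 0, "wz": 0}, {"hand": 60, "x": -0.86, "y": -0.82, "z": 0, "wx": 0, "wy": 0, "wz": 0}, {"hand": 60, "x": -0.86, "y": -0.82, "z": 0, "wx": 0, "wy": 0, "wz": 0}, {"hand": 60, "x": -0.86, "y": -0.82, "z": 0, "wx": 0, "wy": 0, "wz": 0}, {"hand": 60, "x": -0.86, "y": -0.82, "z": 0, "wx": 0, "wy": 0, "wz": 0}, {"hand": 60, "x": 0, "y": 0, "z": 0, "wx": 0, "wy": 0, "wz": 0}, {"hand": 60, "x": 0, "y": 0, "z": 0, "wx": 0, "wy": 0, "wz": 0}]'

```text
time_s: 3.35
position: [0.6919, 0.025, 0.2221]
tcp_rot: [[-0.995, 0.099, -0.002], [0.099, 0.995, 0.001], [0.002, 0.001, -1.0]]
force: [-0.7, 0.5, -0.1]
opening: 0.688
```

```bash
python3 plan.py .695 .021 .22 174.5
python3 - <<'E'
from h import *
np.set_printoptions(precision=4,suppress=True)
d=cap('wrist','w1.png');P=pts(d);hsv=cv2.cvtColor(d['image'],cv2.COLOR_RGB2HSV)
bl=(hsv[...,0]>100)&(hsv[...,0]<125)&(hsv[...,1]>150)
m=bl&(P[...,2]>.112)&(P[...,2]<.125)
q=P[m];print(len(q),q.mean(0),cv2.minAreaRect(q[:,:2].astype(np.float32)))
f=bl&(abs(P[...,2]-.095)<.006);print(P[f].mean(0),P[f].min(0),P[f].max(0))
E
```

```text
t 3.4 at [0.692 0.025 0.222] turn [ 0.032 -0.114 -0.168] shift after turn [-0.139 -0.148  0.082] | shift before turn [-0.14  -0.148  0.082]
592 [0.6932 0.0232 0.1172] ((0.6938501000404358, 0.02318372204899788), (0.013981767930090427, 0.04034987464547157), 85.43897247314453)
[0.6022 0.0306 0.0944] [ 0.5339 -0.0425  0.0908] [0.6786 0.1027 0.1008]
```

View pics/w1.png

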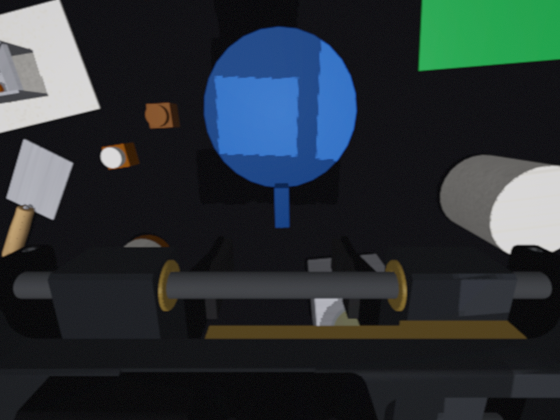

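The wrist view shows the lug at (282,206) below the lid disc at (280,107). The lid's yaw is -4.6 degrees and its centre is (0.606, 0.030).

```bash
python3 plan.py .698 .0229 .086 175.4
```

```text
t 3.4 at [0.692 0.026 0.222] turn [ 0.037 -0.126 -0.99 ] shift after turn [-0.268 -0.098  5.446] | shift before turn [-0.282 -0.096  5.445]
```

Emit:
move_arm --moves '[{"hand": 60, "x": -0.26, "y": -0.1, "z": 0, "wx": 0, "wy": 0, "wz": -1.0}, {"hand": 45, "x": 0, "y": 0, "z": 0.8, "wx": 0, "wy": 0, "wz": 0}, {"hand": 45, "x": 0, "y": 0, "z": 0.8, "wx": 0, "wy": 0, "wz": 0}, {"hand": 45, "x": 0, "y": 0, "z": 0.8, "wx": 0, "wy": 0, "wz": 0}, {"hand": 45, "x": 0, "y": 0, "z": 0.8, "wx": 0, "wy": 0, "wz": 0}, {"hand": 45, "x": 0, "y": 0, "z": 0.8, "wx": 0, "wy": 0, "wz": 0}, {"hand": 45, "x": 0, "y": 0, "z": 0.8, "wx": 0, "wy": 0, "wz": 0}, {"hand": 45, "x": 0, "y": 0, "z": 0.65, "wx": 0, "wy": 0, "wz": 0}, {"hand": 45, "x": 0, "y": 0, "z": 0, "wx": 0, "wy": 0, "wz": 0}, {"hand": 45, "x": 0, "y": 0, "z": 0, "wx": 0, "wy": 0, "wz": 0}]'

```text
time_s: 4.4
position: [0.6992, 0.0227, 0.0864]
tcp_rot: [[-0.997, 0.078, -0.0], [0.078, 0.997, 0.0], [0.0, -0.0, -1.0]]
force: [-0.2, -0.3, 1.1]
opening: 0.52
```

```bash
python3 plan.py .698 .0229 .086 175.4
```

```text
t 4.4 at [0.699 0.023 0.086] turn [-0.    -0.003  0.113] shift after turn [0.047 0.005 0.017] | shift before turn [0.047 0.005 0.017]
```

Emit:
move_arm --moves '[{"hand": 0, "x": 0, "y": 0, "z": 0, "wx": 0, "wy": 0, "wz": 0}, {"hand": 0, "x": 0, "y": 0, "z": 0, "wx": 0, "wy": 0, "wz": 0}, {"hand": 0, "x": 0, "y": 0, "z": 0, "wx": 0, "wy": 0, "wz": 0}, {"hand": 0, "x": 0, "y": 0, "z": 0, "wx": 0, "wy": 0, "wz": 0}, {"hand": 0, "x": 0, "y": 0, "z": 0, "wx": 0, "wy": 0, "wz": 0}, {"hand": 0, "x": 0, "y": 0, "z": 0, "wx": 0, "wy": 0, "wz": 0}, {"hand": 0, "x": 0, "y": 0, "z": 0, "wx": 0, "wy": 0, "wz": 0}, {"hand": 0, "x": 0, "y": 0, "z": 0, "wx": 0, "wy": 0, "wz": 0}]'

```text
time_s: 5.2
position: [0.6993, 0.0223, 0.0867]
tcp_rot: [[-0.997, 0.079, 0.0], [0.079, 0.997, -0.0], [-0.0, 0.0, -1.0]]
force: [0.3, 0.1, 1.4]
opening: 0.155
```

Emit:
move_arm --moves '[{"hand": 0, "x": 0, "y": 0, "z": -0.28, "wx": 0, "wy": -2.5, "wz": 0}, {"hand": 0, "x": 0, "y": 0, "z": -0.285, "wx": 0, "wy": -2.5, "wz": 0}, {"hand": 0, "x": 0, "y": 0, "z": -0.285, "wx": 0, "wy": -2.5, "wz": 0}, {"hand": 0, "x": 0, "y": 0, "z": -0.285, "wx": 0, "wy": -2.5, "wz": 0}, {"hand": 0, "x": 0, "y": 0, "z": 0, "wx": 0, "wy": 0, "wz": 0}]'

```text
time_s: 5.7
position: [0.696, 0.0227, 0.1149]
tcp_rot: [[-0.982, 0.079, 0.172], [0.078, 0.997, -0.014], [-0.173, 0.0, -0.985]]
force: [0.3, -0.1, -0.5]
opening: 0.158
```

Emit:
move_arm --moves '[{"hand": 0, "x": 0, "y": 0, "z": -0.285, "wx": 0, "wy": -2.5, "wz": 0}, {"hand": 0, "x": 0, "y": 0, "z": -0.285, "wx": 0, "wy": -2.5, "wz": 0}, {"hand": 0, "x": 0, "y": 0, "z": -0.285, "wx": 0, "wy": -2.5, "wz": 0}, {"hand": 0, "x": 0, "y": 0, "z": -0.285, "wx": 0, "wy": -2.5, "wz": 0}, {"hand": 0, "x": 0, "y": 0, "z": 0, "wx": 0, "wy": 0, "wz": 0}, {"hand": 0, "x": 0, "y": 0, "z": 0, "wx": 0, "wy": 0, "wz": 0}, {"hand": 0, "x": 0, "y": 0, "z": 0, "wx": 0, "wy": 0, "wz": 0}]'

```text
time_s: 6.4
position: [0.6907, 0.0229, 0.1416]
tcp_rot: [[-0.937, 0.079, 0.339], [0.074, 0.997, -0.027], [-0.34, 0.0, -0.94]]
force: [-0.3, -0.7, -0.1]
opening: 0.158
```

Run:
```python
from h import *
np.set_printoptions(precision=4,suppress=True)
d=cap('scene','s2.png');cv2.imwrite('pics/s2c.png',cv2.resize(cv2.cvtColor(d['image'],4)[120:280,250:450],None,fx=3.5,fy=3.5))
P=pts(d);hsv=cv2.cvtColor(d['image'],cv2.COLOR_RGB2HSV)
bl=(hsv[...,0]>100)&(hsv[...,0]<125)&(hsv[...,1]>150)&(P[...,0]<.66)&(P[...,0]>.5)&(abs(P[...,1])<.12)&(P[...,2]>.07)
q=P[bl];c=q.mean(0);n=np.linalg.svd(q-c,full_matrices=False)[2][2];print(n,np.degrees(np.arccos(abs(n[2]))))
a=np.array([np.cos(np.radians(-4.6)),np.sin(np.radians(-4.6)),0])
s=q@a;print('heel top z',np.median(q[s<s.min()+.008],0))
```

```text
[ 0.3922 -0.1463 -0.9082] 24.748242535593207
heel top z [0.5378 0.0227 0.0962]
```

View pics/s2c.png

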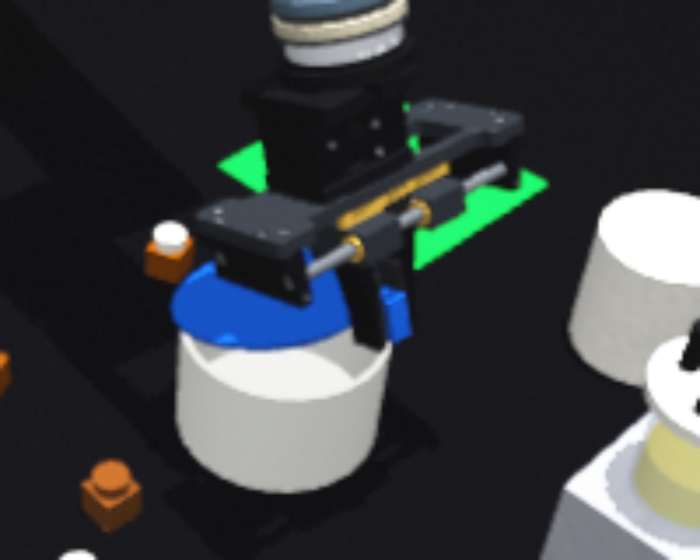

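The lid is tipped 20 degrees and the heel is still on the rim. Next I lift it and level it.

Emit:
move_arm --moves '[{"hand": 0, "x": -0.15, "y": 0, "z": -0.4, "wx": 0, "wy": 0, "wz": 0}, {"hand": 0, "x": -0.3, "y": 0, "z": -0.82, "wx": 0, "wy": 0, "wz": 0}, {"hand": 0, "x": -0.3, "y": 0, "z": -0.82, "wx": 0, "wy": 0, "wz": 0}, {"hand": 0, "x": -0.3, "y": 0, "z": -0.82, "wx": 0, "wy": 0, "wz": 0}, {"hand": 0, "x": -0.3, "y": 0, "z": -0.82, "wx": 0, "wy": 0, "wz": 0}, {"hand": 0, "x": -0.15, "y": 0, "z": -0.4, "wx": 0, "wy": 0, "wz": 0}, {"hand": 0, "x": 0, "y": 0, "z": 0, "wx": 0, "wy": 4, "wz": 0}, {"hand": 0, "x": 0, "y": 0, "z": 0, "wx": 0, "wy": 4, "wz": 0}, {"hand": 0, "x": 0, "y": 0, "z": 0, "wx": 0, "wy": 4, "wz": 0}, {"hand": 0, "x": 0, "y": 0, "z": 0, "wx": 0, "wy": 4, "wz": 0}, {"hand": 0, "x": 0, "y": 0, "z": 0, "wx": 0, "wy": 4, "wz": 0}, {"hand": 0, "x": 0, "y": 0, "z": 0, "wx": 0, "wy": 0, "wz": 0}]'

```text
time_s: 7.65
position: [0.6928, 0.0224, 0.2503]
tcp_rot: [[-0.997, 0.079, 0.001], [0.079, 0.997, -0.0], [-0.001, -0.0, -1.0]]
force: [-0.5, 0.5, -1.1]
opening: 0.158
```

Run:
```python
from plan import *
# lid phi=40 on mat centre, grip at 93.5mm
phi=np.radians(40);c=np.array([.4732,.2989]);
p=c+.0935*np.array([np.cos(phi),np.sin(phi)]);print(p)
go([*p,.12],Rdown(220))
d=cap('scene','s3.png')
P=pts(d);hsv=cv2.cvtColor(d['image'],cv2.COLOR_RGB2HSV)
bl=(hsv[...,0]>100)&(hsv[...,0]<125)&(hsv[...,1]>150)&(P[...,0]<.66)&(P[...,0]>.5)&(abs(P[...,1])<.12)&(P[...,2]>.07)
q=P[bl];c=np.median(q,0);n=np.linalg.svd(q-c,full_matrices=False)[2][2];print(n,c)
```

```text
[0.545 0.359]
t 7.7 at [0.693 0.022 0.25 ] turn [ -0.044   0.071 -44.539] shift after turn [-4.12  14.117  5.213] | shift before turn [ 6.973 12.953  5.2  ]
[0.011 0.183 0.983] [ 0.589 -0.01   0.259]
```

View pics/s3.png

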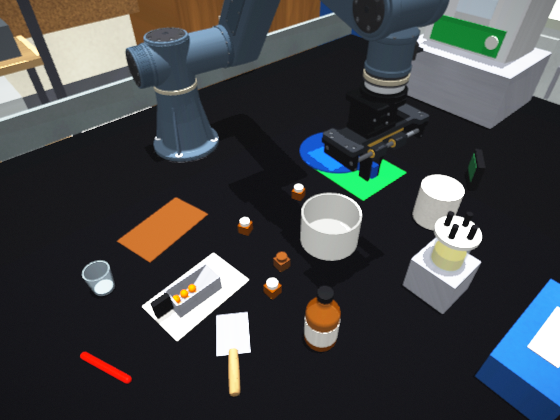

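Emit:
move_arm --moves '[{"hand": 0, "x": 0.5, "y": 0.925, "z": 0, "wx": 0, "wy": 0, "wz": 0}, {"hand": 0, "x": 0.5, "y": 0.925, "z": 0, "wx": 0, "wy": 0, "wz": 0}, {"hand": 0, "x": 0.5, "y": 0.925, "z": 0, "wx": 0, "wy": 0, "wz": 0}, {"hand": 0, "x": 0.5, "y": 0.925, "z": 0, "wx": 0, "wy": 0, "wz": 0}, {"hand": 0, "x": 0.5, "y": 0.925, "z": 0, "wx": 0, "wy": 0, "wz": 0}, {"hand": 0, "x": 0.5, "y": 0.925, "z": 0, "wx": 0, "wy": 0, "wz": 0}, {"hand": 0, "x": 0.5, "y": 0.925, "z": 0, "wx": 0, "wy": 0, "wz": 0}, {"hand": 0, "x": 0.5, "y": 0.925, "z": 0, "wx": 0, "wy": 0, "wz": 0}, {"hand": 0, "x": 0.5, "y": 0.925, "z": 0, "wx": 0, "wy": 0, "wz": 0}, {"hand": 0, "x": 0.5, "y": 0.925, "z": 0, "wx": 0, "wy": 0, "wz": 0}, {"hand": 0, "x": 0.5, "y": 0.925, "z": 0, "wx": 0, "wy": 0, "wz": 0}, {"hand": 0, "x": 0.5, "y": 0.925, "z": 0, "wx": 0, "wy": 0, "wz": 0}, {"hand": 0, "x": 0.5, "y": 0.925, "z": 0, "wx": 0, "wy": 0, "wz": 0}, {"hand": 0, "x": 0.5, "y": 0.925, "z": 0, "wx": 0, "wy": 0, "wz": -6}, {"hand": 0, "x": 0, "y": 0, "z": 0, "wx": 0, "wy": 0, "wz": -8}, {"hand": 0, "x": 0, "y": 0, "z": 0, "wx": 0, "wy": 0, "wz": -8}, {"hand": 0, "x": 0, "y": 0, "z": 0, "wx": 0, "wy": 0, "wz": -8}, {"hand": 0, "x": 0, "y": 0, "z": 0, "wx": 0, "wy": 0, "wz": -8}, {"hand": 0, "x": 0, "y": 0, "z": 0, "wx": 0, "wy": 0, "wz": -6.5}, {"hand": 0, "x": 0, "y": 0, "z": 0, "wx": 0, "wy": 0, "wz": 0}]'

```text
time_s: 9.7
position: [0.5411, 0.3592, 0.2509]
tcp_rot: [[-0.766, -0.642, 0.0], [-0.642, 0.766, 0.0], [-0.0, -0.0, -1.0]]
force: [-0.2, -0.4, -0.8]
opening: 0.159
```

Run:
```python
from plan import *
go([.545,.359,.009],Rdown(220))
d=cap('top','t4.png');cap('scene','s4.png')
P=pts(d);hsv=cv2.cvtColor(d['image'],cv2.COLOR_RGB2HSV)
bl=(hsv[...,0]>100)&(hsv[...,0]<125)&(hsv[...,1]>130)&(P[...,0]<.66)&(P[...,0]>.3)&(P[...,1]>.15)&(P[...,2]>.07)
q=P[bl];print(len(q),np.median(q,0),q.min(0),q.max(0))
A=np.c_[q[:,:2],np.ones(len(q))];print(np.linalg.lstsq(A,q[:,2],rcond=None)[0])
```

```text
t 9.7 at [0.541 0.359 0.251] turn [-0.003  0.022 -0.031] shift after turn [-0.113 -0.107  9.676] | shift before turn [-0.109 -0.107  9.676]
3780 [0.471 0.301 0.259] [0.3   0.197 0.25 ] [0.578 0.376 0.719]
[-0.316 -0.285  0.507]
```

View pics/t4.png

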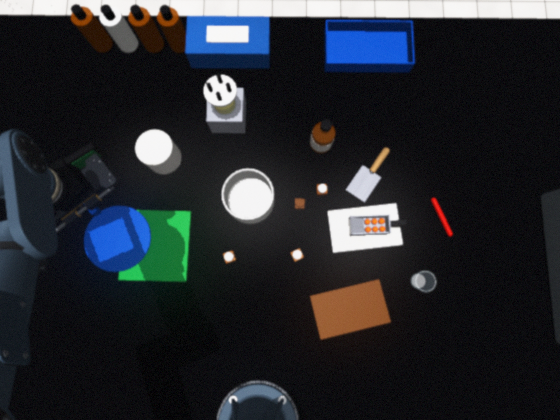

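Emit:
move_arm --moves '[{"hand": 0, "x": -0.11, "y": -0.11, "z": 0.8, "wx": 0, "wy": 0, "wz": 0}, {"hand": 0, "x": 0, "y": 0, "z": 0.9, "wx": 0, "wy": 0, "wz": 0}, {"hand": 0, "x": 0, "y": 0, "z": 0.9, "wx": 0, "wy": 0, "wz": 0}, {"hand": 0, "x": 0, "y": 0, "z": 0.9, "wx": 0, "wy": 0, "wz": 0}, {"hand": 0, "x": 0, "y": 0, "z": 0.9, "wx": 0, "wy": 0, "wz": 0}, {"hand": 0, "x": 0, "y": 0, "z": 0.9, "wx": 0, "wy": 0, "wz": 0}, {"hand": 0, "x": 0, "y": 0, "z": 0.9, "wx": 0, "wy": 0, "wz": 0}, {"hand": 0, "x": 0, "y": 0, "z": 0.9, "wx": 0, "wy": 0, "wz": 0}, {"hand": 0, "x": 0, "y": 0, "z": 0.9, "wx": 0, "wy": 0, "wz": 0}, {"hand": 0, "x": 0, "y": 0, "z": 0.8, "wx": 0, "wy": 0, "wz": 0}, {"hand": 0, "x": 0, "y": 0, "z": 0.5, "wx": 0, "wy": 0, "wz": 0}, {"hand": 0, "x": 0, "y": 0, "z": 0.2, "wx": 0, "wy": 0, "wz": 0}, {"hand": 0, "x": 0, "y": 0, "z": 0, "wx": 0, "wy": 0, "wz": 0}, {"hand": 0, "x": 0, "y": 0, "z": 0, "wx": 0, "wy": 0, "wz": 0}]'

```text
time_s: 11.2
position: [0.5465, 0.3595, 0.0143]
tcp_rot: [[-0.767, -0.642, 0.002], [-0.642, 0.767, 0.001], [-0.002, -0.001, -1.0]]
force: [1.2, -0.2, -1.6]
opening: 0.157
```

```bash
cat > lidchk.py <<'E'
from plan import *
d=cap('top','t_lid.png')
P=pts(d);hsv=cv2.cvtColor(d['image'],cv2.COLOR_RGB2HSV)
bl=(hsv[...,0]>100)&(hsv[...,0]<125)&(hsv[...,1]>130)&(P[...,0]<.66)&(P[...,0]>.3)&(P[...,1]>.15)&(P[...,2]<.1)
q=P[bl];print(len(q),np.median(q,0),q.min(0),q.max(0))
A=np.c_[q[:,:2],np.ones(len(q))];print(np.linalg.lstsq(A,q[:,2],rcond=None)[0])
E
python3 lidchk.py
```

```text
2324 [0.474 0.303 0.022] [ 0.3    0.156 -0.006] [0.658 0.761 0.098]
[ 0.056 -0.06   0.013]
```

Emit:
move_arm --moves '[{"hand": 0, "x": 0, "y": 0, "z": 0.08, "wx": 0, "wy": 0, "wz": 0}, {"hand": 0, "x": 0, "y": 0, "z": 0.08, "wx": 0, "wy": 0, "wz": 0}, {"hand": 0, "x": 0, "y": 0, "z": 0, "wx": 0, "wy": 0, "wz": 0}, {"hand": 0, "x": 0, "y": 0, "z": 0, "wx": 0, "wy": 0, "wz": 0}]'

```text
time_s: 11.65
position: [0.546, 0.3593, 0.0097]
tcp_rot: [[-0.766, -0.642, 0.001], [-0.642, 0.766, 0.0], [-0.001, -0.0, -1.0]]
force: [0.9, 0.5, 0.5]
opening: 0.16
```

Emit:
move_arm --moves '[{"hand": 45, "x": 0, "y": 0, "z": 0, "wx": 0, "wy": 0, "wz": 0}, {"hand": 45, "x": 0, "y": 0, "z": 0, "wx": 0, "wy": 0, "wz": 0}, {"hand": 45, "x": 0, "y": 0, "z": 0, "wx": 0, "wy": 0, "wz": 0}, {"hand": 45, "x": 0, "y": 0, "z": 0, "wx": 0, "wy": 0, "wz": 0}, {"hand": 45, "x": 0, "y": 0, "z": -0.6, "wx": 0, "wy": 0, "wz": 0}, {"hand": 45, "x": 0, "y": 0, "z": -0.9, "wx": 0, "wy": 0, "wz": 0}, {"hand": 45, "x": 0, "y": 0, "z": -0.9, "wx": 0, "wy": 0, "wz": 0}, {"hand": 45, "x": 0, "y": 0, "z": -0.9, "wx": 0, "wy": 0, "wz": 0}, {"hand": 45, "x": 0, "y": 0, "z": -0.9, "wx": 0, "wy": 0, "wz": 0}, {"hand": 45, "x": 0, "y": 0, "z": -0.9, "wx": 0, "wy": 0, "wz": 0}, {"hand": 45, "x": 0, "y": 0, "z": -0.9, "wx": 0, "wy": 0, "wz": 0}, {"hand": 45, "x": 0, "y": 0, "z": -0.9, "wx": 0, "wy": 0, "wz": 0}, {"hand": 45, "x": 0, "y": 0, "z": -0.9, "wx": 0, "wy": 0, "wz": 0}]'

```text
time_s: 12.95
position: [0.5456, 0.3591, 0.2067]
tcp_rot: [[-0.766, -0.643, 0.001], [-0.643, 0.766, 0.0], [-0.001, -0.0, -1.0]]
force: [-0.3, -0.9, -0.5]
opening: 0.516
```

```bash
python3 lidchk.py
cat > lidfit.py <<'E'
from plan import *
for n in('top','scene'):
    d=cap(n,'lf_%s.png'%n);P=pts(d);hsv=cv2.cvtColor(d['image'],cv2.COLOR_RGB2HSV)
    bl=(hsv[...,0]>100)&(hsv[...,0]<125)&(hsv[...,1]>130)&(np.hypot(P[...,0]-.473,P[...,1]-.3)<.12)
    f=bl&(abs(P[...,2]-.018)<.007)
    c=max(cv2.findContours(f.astype(np.uint8),0,1)[0],key=cv2.contourArea)[:,0]
    q=np.array([ray(d,*p,.018)[:2] for p in c]);cc=np.median(P[f],0)[:2]
    for _ in range(3):
        k=abs(np.hypot(*(q-cc).T)-.072)<.006
        s,*_=np.linalg.lstsq(np.c_[2*q[k],np.ones(k.sum())],(q[k]**2).sum(1),rcond=None);cc=s[:2]
    print(n,'lid c',cc,k.sum(),np.sqrt(s[2]+cc@cc),'ztop',np.median(P[f],0)[2])
    l=bl&(P[...,2]>.033)
    Q=P[l];print(' lug',len(Q),Q.mean(0),np.degrees(np.arctan2(*(Q.mean(0)[:2]-cc)[::-1])))
    X=P[bl&(abs(P[...,2]-.018)<.012)];print(' plane',np.linalg.lstsq(np.c_[X[:,:2]-cc,np.ones(len(X))],X[:,2],rcond=None)[0])
E
python3 lidfit.py
python3 - <<'E'
from plan import *
s=bot.read_state();print(s['joint_positions'],s['position'])
E
```

```text
2568 [0.472 0.309 0.017] [ 0.3    0.157 -0.005] [0.597 0.721 0.046]
[ 0.053 -0.056  0.009]
top lid c [0.474 0.297] 143 0.07054080209296403 ztop 0.017702906645210792
 lug 106 [0.535 0.336 0.179] 32.13873404396668
 plane [0.003 0.    0.018]
scene lid c [0.477 0.297] 116 0.0707327562379935 ztop 0.017757515460588458
 lug 67 [0.545 0.353 0.039] 39.561968406431305
 plane [0.011 0.006 0.018]
[  23.569   33.342   78.7      0.002   67.664 -106.411] [0.547 0.36  0.207]
```

View pics/lf_scene.png

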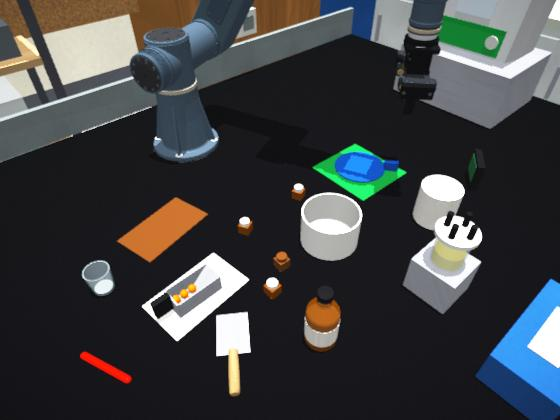

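```bash
python3 plan.py .536 -.40 .24 92.7
```

```text
t 13.1 at [0.547 0.36  0.207] turn [  0.269   0.245 127.279] shift after turn [-30.332  -1.863  -1.312] | shift before turn [ 19.848 -23.008  -1.377]
```

Emit:
move_arm --moves '[{"hand": 45, "x": 0.4, "y": -0.45, "z": -0.4, "wx": 0, "wy": 0, "wz": 0}, {"hand": 45, "x": 0.79, "y": -0.92, "z": -0.4, "wx": 0, "wy": 0, "wz": 0}, {"hand": 45, "x": 0.79, "y": -0.92, "z": -0.4, "wx": 0, "wy": 0, "wz": 0}, {"hand": 45, "x": 0.79, "y": -0.92, "z": -0.2, "wx": 0, "wy": 0, "wz": 0}, {"hand": 45, "x": 0.79, "y": -0.92, "z": 0, "wx": 0, "wy": 0, "wz": 0}, {"hand": 45, "x": 0.79, "y": -0.92, "z": 0, "wx": 0, "wy": 0, "wz": 0}, {"hand": 45, "x": 0.79, "y": -0.92, "z": 0, "wx": 0, "wy": 0, "wz": 0}, {"hand": 45, "x": 0.79, "y": -0.92, "z": 0, "wx": 0, "wy": 0, "wz": 0}, {"hand": 45, "x": 0.79, "y": -0.92, "z": 0, "wx": 0, "wy": 0, "wz": 0}, {"hand": 45, "x": 0.79, "y": -0.92, "z": 0, "wx": 0, "wy": 0, "wz": 0}, {"hand": 45, "x": 0.79, "y": -0.92, "z": 0, "wx": 0, "wy": 0, "wz": 0}, {"hand": 45, "x": 0.79, "y": -0.92, "z": 0, "wx": 0, "wy": 0, "wz": 0}, {"hand": 45, "x": 0.79, "y": -0.92, "z": 0, "wx": 0, "wy": 0, "wz": 0}, {"hand": 45, "x": 0.79, "y": -0.92, "z": 0, "wx": 0, "wy": 0, "wz": 0}, {"hand": 45, "x": 0.79, "y": -0.92, "z": 0, "wx": 0, "wy": 0, "wz": 0}, {"hand": 45, "x": 0.79, "y": -0.92, "z": 0, "wx": 0, "wy": 0, "wz": 0}, {"hand": 45, "x": 0.79, "y": -0.92, "z": 0, "wx": 0, "wy": 0, "wz": 0}, {"hand": 45, "x": 0.79, "y": -0.92, "z": 0, "wx": 0, "wy": 0, "wz": 0}, {"hand": 45, "x": 0.79, "y": -0.92, "z": 0, "wx": 0, "wy": 0, "wz": 0}, {"hand": 45, "x": 0.79, "y": -0.92, "z": 0, "wx": 0, "wy": 0, "wz": 0}]'

```text
time_s: 15.1
position: [0.5379, -0.2315, 0.2385]
tcp_rot: [[-0.77, -0.637, -0.005], [-0.637, 0.77, -0.002], [0.005, 0.002, -1.0]]
force: [1.1, -0.2, -0.8]
opening: 0.517
```

Emit:
move_arm --moves '[{"hand": 45, "x": 0.79, "y": -0.92, "z": 0, "wx": 0, "wy": 0, "wz": 0}, {"hand": 45, "x": 0.79, "y": -0.92, "z": 0, "wx": 0, "wy": 0, "wz": 0}, {"hand": 45, "x": 0.79, "y": -0.92, "z": 0, "wx": 0, "wy": 0, "wz": 0}, {"hand": 45, "x": 0.79, "y": -0.92, "z": 0, "wx": 0, "wy": 0, "wz": 0}, {"hand": 45, "x": 0.79, "y": -0.92, "z": 0, "wx": 0, "wy": 0, "wz": 0}, {"hand": 45, "x": 0, "y": 0, "z": 0, "wx": 0, "wy": 0, "wz": 8.5}, {"hand": 45, "x": 0, "y": 0, "z": 0, "wx": 0, "wy": 0, "wz": 8.5}, {"hand": 45, "x": 0, "y": 0, "z": 0, "wx": 0, "wy": 0, "wz": 8.5}, {"hand": 45, "x": 0, "y": 0, "z": 0, "wx": 0, "wy": 0, "wz": 8.5}, {"hand": 45, "x": 0, "y": 0, "z": 0, "wx": 0, "wy": 0, "wz": 8.5}, {"hand": 45, "x": 0, "y": 0, "z": 0, "wx": 0, "wy": 0, "wz": 8.5}, {"hand": 45, "x": 0, "y": 0, "z": 0, "wx": 0, "wy": 0, "wz": 8.5}, {"hand": 45, "x": 0, "y": 0, "z": 0, "wx": 0, "wy": 0, "wz": 8.5}, {"hand": 45, "x": 0, "y": 0, "z": 0, "wx": 0, "wy": 0, "wz": 8.5}, {"hand": 45, "x": 0, "y": 0, "z": 0, "wx": 0, "wy": 0, "wz": 8.5}, {"hand": 45, "x": 0, "y": 0, "z": 0, "wx": 0, "wy": 0, "wz": 8.5}, {"hand": 45, "x": 0, "y": 0, "z": 0, "wx": 0, "wy": 0, "wz": 8.5}, {"hand": 45, "x": 0, "y": 0, "z": 0, "wx": 0, "wy": 0, "wz": 8.5}, {"hand": 45, "x": 0, "y": 0, "z": 0, "wx": 0, "wy": 0, "wz": 8.5}, {"hand": 45, "x": 0, "y": 0, "z": 0, "wx": 0, "wy": 0, "wz": 8.3}]'

```text
time_s: 17.1
position: [0.5566, -0.3448, 0.2393]
tcp_rot: [[0.042, 0.998, -0.043], [0.998, -0.044, -0.054], [-0.056, -0.04, -0.998]]
force: [0.4, -0.3, 0.1]
opening: 0.515
```

```bash
python3 plan.py .536 -.40 .24 92.7
cat > cupw.py <<'E'
from plan import *
d=cap('wrist','wcup.png');P=pts(d);X,Y,Z=[P[...,i] for i in range(3)]
reg=(abs(X-.533)<.06)&(abs(Y+.32)<.1)
f=reg&(Z>.0575)&(Z<.072);Q=P[f];print('fin',len(Q),Q.mean(0),cv2.minAreaRect(Q[:,:2].astype(np.float32)))
f=reg&(Z>.038)&(Z<.072);Q=P[f];print('cup+fin',len(Q),np.median(Q,0),cv2.minAreaRect(Q[:,:2].astype(np.float32)))
f=reg&(Z>.038)&(Z<.055)&(Y>-.36);Q=P[f];print('cup',len(Q),np.median(Q,0),cv2.minAreaRect(Q[:,:2].astype(np.float32)))
print(bot.read_state()['joint_positions'])
E
python3 cupw.py
```

```text
t 17.1 at [ 0.557 -0.345  0.239] turn [-2.453  3.117 -5.154] shift after turn [-2.165 -0.927 -0.028] | shift before turn [-2.237 -0.727  0.128]
fin 345 [ 0.536 -0.38   0.062] ((0.535466730594635, -0.38106900453567505), (0.01403752714395523, 0.03828855976462364), 2.731412172317505)
cup+fin 1361 [ 0.534 -0.342  0.045] ((0.532936155796051, -0.3267329931259155), (0.052193883806467056, 0.14711013436317444), 2.579665422439575)
cup 886 [ 0.528 -0.293  0.044] ((0.5320491790771484, -0.30704668164253235), (0.052193883806467056, 0.10769753158092499), 2.579665422439575)
[-39.666  31.889  76.081  -4.158  71.949 -35.706]
```

View pics/wcup.png

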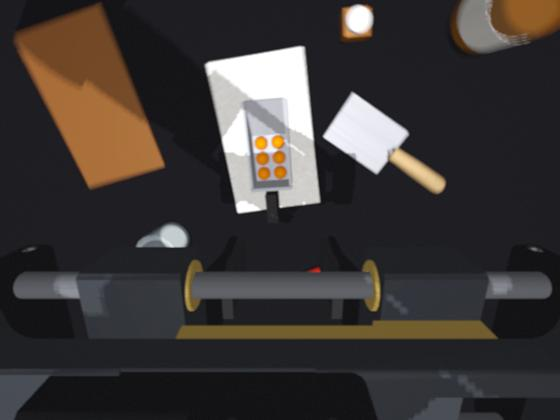

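```bash
cat >> plan.py <<'E'
def Rpitch(yaw,al):
    return Rdown(yaw)@Ro.from_euler('y',al,degrees=True).as_matrix()
E
python3 - <<'E'
from plan import *
R=Rpitch(92.6,30);print(R)
t=np.array([.5353,-.3761,.0288])
go(t-.1*R[:,2],R);print(bot.read_state()['joint_positions'])
E
```

```text
[[-0.039  0.999 -0.023]
 [ 0.865  0.045  0.499]
 [ 0.5    0.    -0.866]]
t 17.1 at [ 0.557 -0.345  0.239] turn [-0.992 33.1   -5.799] shift after turn [-5.259 -0.914  2.688] | shift before turn [-2.996 -0.414  5.155]
[-39.666  31.889  76.081  -4.158  71.949 -35.706]
```

Emit:
move_arm --moves '[{"hand": 45, "x": 0, "y": 0, "z": 0, "wx": 0, "wy": 0, "wz": 0}, {"hand": 45, "x": 0, "y": 0, "z": 0, "wx": -0.2, "wy": 6.6, "wz": -1.1}, {"hand": 45, "x": 0, "y": 0, "z": 0, "wx": -0.2, "wy": 6.6, "wz": -1.1}, {"hand": 45, "x": 0, "y": 0, "z": 0, "wx": -0.2, "wy": 6.6, "wz": -1.1}, {"hand": 45, "x": 0, "y": 0, "z": 0, "wx": -0.2, "wy": 6.6, "wz": -1.1}, {"hand": 45, "x": -0.5, "y": 0, "z": 0, "wx": -0.2, "wy": 6.6, "wz": -1.1}, {"hand": 45, "x": -0.9, "y": -0.15, "z": 0, "wx": 0, "wy": 0, "wz": 0}, {"hand": 45, "x": -0.9, "y": -0.15, "z": 0, "wx": 0, "wy": 0, "wz": 0}, {"hand": 45, "x": -0.9, "y": -0.15, "z": 0, "wx": 0, "wy": 0, "wz": 0}, {"hand": 45, "x": -0.9, "y": -0.15, "z": 0, "wx": 0, "wy": 0, "wz": 0}, {"hand": 45, "x": -0.9, "y": -0.15, "z": 0, "wx": 0, "wy": 0, "wz": 0}, {"hand": 45, "x": 0, "y": 0, "z": 0, "wx": 0, "wy": 0, "wz": 0}, {"hand": 45, "x": 0, "y": 0, "z": 0, "wx": 0, "wy": 0, "wz": 0}]'

```text
time_s: 18.45
position: [0.5448, -0.4543, 0.1792]
tcp_rot: [[-0.045, 0.999, -0.025], [0.866, 0.051, 0.497], [0.498, 0.001, -0.867]]
force: [0.6, 0.4, -0.0]
opening: 0.515
```

Run:
```python
from plan import *
R=Rpitch(92.6,30)
t=np.array([.5353,-.3761,.0288])
go(t-.1*R[:,2],R);print(bot.read_state()['joint_positions'])
```

```text
t 18.4 at [ 0.545 -0.454  0.179] turn [-0.135  0.145  0.301] shift after turn [-0.289 -0.239  2.781] | shift before turn [-0.281 -0.234  2.783]
[-55.432  51.005  52.117  15.537 102.45  -58.464]
```

Emit:
move_arm --moves '[{"hand": 45, "x": -0.28, "y": -0.24, "z": 0.5, "wx": 0, "wy": 0, "wz": 0.3}, {"hand": 45, "x": 0, "y": 0, "z": 0.8, "wx": 0, "wy": 0, "wz": 0}, {"hand": 45, "x": 0, "y": 0, "z": 0.8, "wx": 0, "wy": 0, "wz": 0}, {"hand": 45, "x": 0, "y": 0, "z": 0.7, "wx": 0, "wy": 0, "wz": 0}, {"hand": 45, "x": 0, "y": 0, "z": 0, "wx": 0, "wy": 0, "wz": 0}, {"hand": 45, "x": 0, "y": 0, "z": 0, "wx": 0, "wy": 0, "wz": 0}]'

```text
time_s: 19.05
position: [0.5378, -0.4256, 0.1156]
tcp_rot: [[-0.04, 0.999, -0.025], [0.867, 0.047, 0.497], [0.497, -0.002, -0.868]]
force: [0.7, -0.4, -0.5]
opening: 0.513
```

Run:
```python
from plan import *
R=Rpitch(92.6,30)
t=np.array([.5353,-.3761,.0288])
go(t,R)
d=cap('wrist','wc2.png')
```

```text
t 19.1 at [ 0.538 -0.426  0.116] turn [-0.151  0.189  0.046] shift after turn [-0.019 -0.009  3.999] | shift before turn [-0.006  0.001  3.999]
```

View pics/wc2.png

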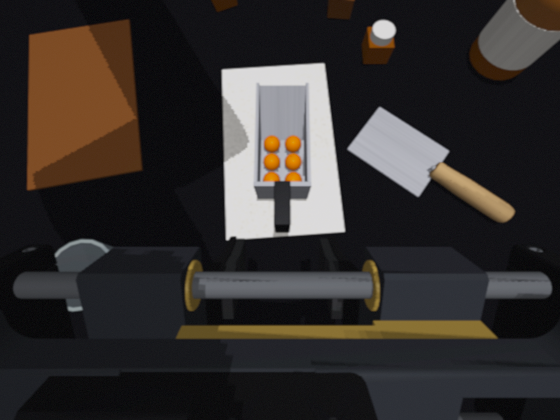

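The fin at (282,205) is centred between the fingers, and the beaker at (80,270) is off to the side. I go in.

Emit:
move_arm --moves '[{"hand": 45, "x": 0, "y": 0, "z": 0.7, "wx": 0, "wy": 0, "wz": 0}, {"hand": 45, "x": 0, "y": 0, "z": 0.8, "wx": 0, "wy": 0, "wz": 0}, {"hand": 45, "x": 0, "y": 0, "z": 0.8, "wx": 0, "wy": 0, "wz": 0}, {"hand": 45, "x": 0, "y": 0, "z": 0.8, "wx": 0, "wy": 0, "wz": 0}, {"hand": 45, "x": 0, "y": 0, "z": 0.6, "wx": 0, "wy": 0, "wz": 0}, {"hand": 45, "x": 0, "y": 0, "z": 0.3, "wx": 0, "wy": 0, "wz": 0}, {"hand": 45, "x": 0, "y": 0, "z": 0, "wx": 0, "wy": 0, "wz": 0}, {"hand": 45, "x": 0, "y": 0, "z": 0, "wx": 0, "wy": 0, "wz": 0}]'

```text
time_s: 19.9
position: [0.5357, -0.3776, 0.0292]
tcp_rot: [[-0.04, 0.999, -0.023], [0.868, 0.046, 0.495], [0.496, -0.001, -0.868]]
force: [0.4, -0.3, 1.3]
opening: 0.519
```

Emit:
move_arm --moves '[{"hand": 0, "x": 0, "y": 0, "z": 0, "wx": 0, "wy": 0, "wz": 0}, {"hand": 0, "x": 0, "y": 0, "z": 0, "wx": 0, "wy": 0, "wz": 0}, {"hand": 0, "x": 0, "y": 0, "z": 0, "wx": 0, "wy": 0, "wz": 0}, {"hand": 0, "x": 0, "y": 0, "z": 0, "wx": 0, "wy": 0, "wz": 0}, {"hand": 0, "x": 0, "y": 0, "z": 0, "wx": 0, "wy": 0, "wz": 0}, {"hand": 0, "x": 0, "y": 0, "z": 0, "wx": 0, "wy": 0, "wz": 0}, {"hand": 0, "x": 0, "y": 0, "z": 0, "wx": 0, "wy": 0, "wz": 0}]'

```text
time_s: 20.6
position: [0.5352, -0.3768, 0.0286]
tcp_rot: [[-0.039, 0.999, -0.024], [0.867, 0.046, 0.496], [0.497, -0.002, -0.868]]
force: [1.2, 0.1, 0.9]
opening: 0.162
```

Emit:
move_arm --moves '[{"hand": 0, "x": 0.2, "y": 0, "z": -0.35, "wx": 0, "wy": 0, "wz": 0}, {"hand": 0, "x": 0.4, "y": 0, "z": -0.7, "wx": 0, "wy": 0, "wz": 0}, {"hand": 0, "x": 0.4, "y": 0, "z": -0.7, "wx": 0, "wy": 0, "wz": 0}, {"hand": 0, "x": 0.4, "y": 0, "z": -0.7, "wx": 0, "wy": 0, "wz": 0}, {"hand": 0, "x": 0.4, "y": 0, "z": -0.7, "wx": 0, "wy": 0, "wz": 0}, {"hand": 0, "x": 0.4, "y": 0, "z": -0.7, "wx": 0, "wy": 0, "wz": 0}, {"hand": 0, "x": 0.4, "y": 0, "z": -0.7, "wx": 0, "wy": 0, "wz": 0}, {"hand": 0, "x": 0.4, "y": 0, "z": -0.7, "wx": 0, "wy": 0, "wz": 0}, {"hand": 0, "x": 0, "y": 0, "z": 0, "wx": 0, "wy": 0, "wz": 0}, {"hand": 0, "x": 0, "y": 0, "z": 0, "wx": 0, "wy": 0, "wz": 0}]'

```text
time_s: 21.6
position: [0.5356, -0.3772, 0.1809]
tcp_rot: [[-0.04, 0.999, -0.023], [0.868, 0.046, 0.494], [0.495, -0.001, -0.869]]
force: [-0.6, 0.8, -2.8]
opening: 0.158
```

Run:
```python
from plan import *
for n in('top','scene'):
    d=cap(n,'l5_%s.png'%n);P=pts(d)
    m=(np.hypot(P[...,0]-.607,P[...,1]-.03)<.085)&(abs(P[...,2]-.09)<.004)&(np.hypot(P[...,0]-.607,P[...,1]-.03)>.055)
    v,u=np.nonzero(m);q=np.array([ray(d,a,b,.09)[:2] for a,b in zip(u,v)])
    s,*_=np.linalg.lstsq(np.c_[2*q,np.ones(len(q))],(q**2).sum(1),rcond=None);print(n,len(q),s[:2],np.sqrt(s[2]+s[:2]@s[:2]))
cap('wrist','w5.png')
print(bot.read_state()['joint_positions'])
```

```text
top 279 [0.606 0.03 ] 0.06708315570693878
scene 381 [0.609 0.029] 0.06702586765758355
[-52.658  45.669  64.41   16.417  95.098 -57.461]
```

View pics/l5_scene.png

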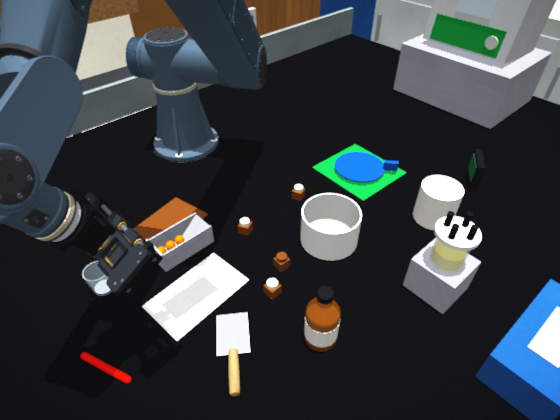

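View pics/w5.png

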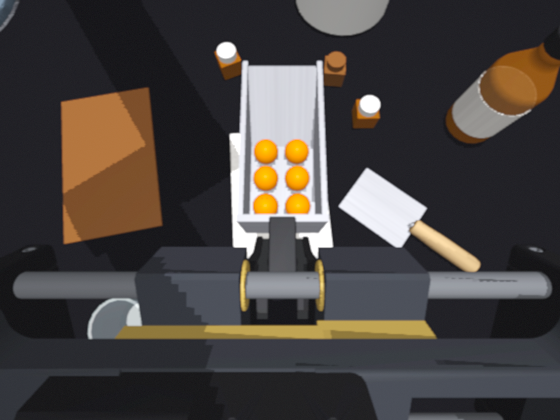

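The cup is held with all six beads in it. I move over to the tub.

Emit:
move_arm --moves '[{"hand": 0, "x": 0.3, "y": 0.12, "z": 0.17, "wx": 0, "wy": 0, "wz": 0}, {"hand": 0, "x": 0.5, "y": 0.19, "z": 0.285, "wx": 0, "wy": 0, "wz": 0}, {"hand": 0, "x": 0.7, "y": 0.27, "z": 0.4, "wx": 0, "wy": 0, "wz": 0}, {"hand": 0, "x": 0.7, "y": 0.27, "z": 0.4, "wx": 0, "wy": 0, "wz": 0}, {"hand": 0, "x": 0.7, "y": 0.27, "z": 0.4, "wx": 0, "wy": 0, "wz": 0}, {"hand": 0, "x": 0.7, "y": 0.27, "z": 0.4, "wx": 0, "wy": 0, "wz": 0}, {"hand": 0, "x": 0.7, "y": 0.27, "z": 0.4, "wx": 0, "wy": 0, "wz": 0}, {"hand": 0, "x": 0.7, "y": 0.27, "z": 0.4, "wx": 0, "wy": 0, "wz": 0}, {"hand": 0, "x": 0.7, "y": 0.27, "z": 0.4, "wx": 0, "wy": 0, "wz": 0}, {"hand": 0, "x": 0.7, "y": 0.27, "z": 0.4, "wx": 0, "wy": 0, "wz": 0}, {"hand": 0, "x": 0.7, "y": 0.27, "z": 0.4, "wx": 0, "wy": 0, "wz": 0}, {"hand": 0, "x": 0.7, "y": 0.27, "z": 0.4, "wx": 0, "wy": 0, "wz": 0}, {"hand": 0, "x": 0.7, "y": 0.27, "z": 0.4, "wx": 0, "wy": 0, "wz": 0}, {"hand": 0, "x": 0.5, "y": 0.19, "z": 0.285, "wx": 0, "wy": 0, "wz": 0}, {"hand": 0, "x": 0.35, "y": 0.13, "z": 0.2, "wx": 0, "wy": 0, "wz": 0}, {"hand": 0, "x": 0, "y": 0, "z": 0, "wx": 0, "wy": 0, "wz": 0}, {"hand": 0, "x": 0, "y": 0, "z": 0, "wx": 0, "wy": 0, "wz": 0}]'

```text
time_s: 23.45
position: [0.613, -0.1042, 0.1798]
tcp_rot: [[-0.039, 0.999, -0.024], [0.867, 0.046, 0.496], [0.496, -0.002, -0.868]]
force: [0.2, -0.1, -2.1]
opening: 0.161
```

```bash
cat > lip.py <<'E'
from plan import *
s=bot.read_state();R=np.array(s['tcp_rot']);p=np.array(s['position'])
L=p+R@np.array([.1133,0,.05]);print('t',s['time_s'],'lip',L,'J',s['joint_positions'],'tool->','need',R.T@(np.array([.6075,.020,0])-L*[1,1,0])/.025,'up in tool',R.T[:,2])
cx=R@np.array([.866,0,.5]);print('cup tilt',np.degrees(np.arcsin(-cx[2])),'dir',np.degrees(np.arctan2(cx[1],cx[0])))
E
python3 lip.py; python3 -c "
from h import *
cap('wrist','w6.png')"
```

```text
t 23.45 lip [0.607 0.019 0.193] J [-31.915  39.07   79.145  24.411  80.722 -42.608] tool-> need [0.041 0.01  0.023] up in tool [ 0.496 -0.002 -0.868]
cup tilt 0.24369096841917612 dir 92.655793409769
```

View pics/w6.png

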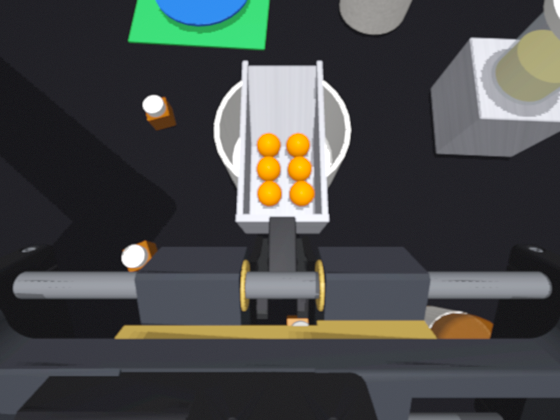

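The cup is over the tub, with the tub mouth around (282,130) under the lip. I tilt in stages about the lip.

Emit:
move_arm --moves '[{"hand": 0, "x": 0.19, "y": 0, "z": -0.39, "wx": 0, "wy": -5, "wz": 0}, {"hand": 0, "x": 0.19, "y": 0, "z": -0.39, "wx": 0, "wy": -5, "wz": 0}, {"hand": 0, "x": 0.19, "y": 0, "z": -0.39, "wx": 0, "wy": -5, "wz": 0}, {"hand": 0, "x": 0.19, "y": 0, "z": -0.39, "wx": 0, "wy": -5, "wz": 0}, {"hand": 0, "x": 0.19, "y": 0, "z": -0.39, "wx": 0, "wy": -5, "wz": 0}, {"hand": 0, "x": 0.19, "y": 0, "z": -0.39, "wx": 0, "wy": -5, "wz": 0}, {"hand": 0, "x": 0, "y": 0, "z": 0, "wx": 0, "wy": 0, "wz": 0}, {"hand": 0, "x": 0, "y": 0, "z": 0, "wx": 0, "wy": 0, "wz": 0}]'

```text
time_s: 24.3
position: [0.6123, -0.0943, 0.2435]
tcp_rot: [[-0.046, 0.999, -0.002], [0.999, 0.046, -0.002], [-0.002, -0.002, -1.0]]
force: [0.0, 0.3, -2.8]
opening: 0.155
```

```bash
python3 lip.py
```

```text
t 24.3 lip [0.607 0.019 0.193] J [-19.009  28.582  81.493  -0.144  70.    -21.605] tool-> need [ 0.048  0.022 -0.   ] up in tool [-0.002 -0.002 -1.   ]
cup tilt 30.09832555829854 dir 92.71449701937873
```

Emit:
move_arm --moves '[{"hand": 0, "x": 0, "y": 0, "z": 0.5, "wx": 0, "wy": 0, "wz": 0}, {"hand": 0, "x": 0, "y": 0, "z": 0.7, "wx": 0, "wy": 0, "wz": 0}, {"hand": 0, "x": 0, "y": 0, "z": 0.7, "wx": 0, "wy": 0, "wz": 0}, {"hand": 0, "x": 0, "y": 0, "z": 0.7, "wx": 0, "wy": 0, "wz": 0}, {"hand": 0, "x": 0, "y": 0, "z": 0.4, "wx": 0, "wy": 0, "wz": 0}, {"hand": 0, "x": 0, "y": 0, "z": 0, "wx": 0, "wy": 0, "wz": 0}, {"hand": 0, "x": 0.115, "y": 0, "z": -0.235, "wx": 0, "wy": -3, "wz": 0}, {"hand": 0, "x": 0.115, "y": 0, "z": -0.235, "wx": 0, "wy": -3, "wz": 0}, {"hand": 0, "x": 0.115, "y": 0, "z": -0.235, "wx": 0, "wy": -3, "wz": 0}, {"hand": 0, "x": 0.115, "y": 0, "z": -0.235, "wx": 0, "wy": -3, "wz": 0}, {"hand": 0, "x": 0.115, "y": 0, "z": -0.235, "wx": 0, "wy": -3, "wz": 0}, {"hand": 0, "x": 0, "y": 0, "z": 0, "wx": 0, "wy": 0, "wz": 0}, {"hand": 0, "x": 0, "y": 0, "z": 0, "wx": 0, "wy": 0, "wz": 0}]'

```text
time_s: 25.6
position: [0.612, -0.0769, 0.1964]
tcp_rot: [[-0.045, 0.999, 0.011], [0.964, 0.046, -0.261], [-0.261, -0.001, -0.965]]
force: [-0.4, -0.4, -2.5]
opening: 0.16
```

```bash
python3 lip.py;python3 -c "
from h import *
cap('wrist','w7.png');cap('scene','s7.png')"
```

```text
t 25.6 lip [0.607 0.019 0.119] J [-10.253  31.398  86.645 -17.152  59.708  -4.514] tool-> need [ 0.028  0.004 -0.008] up in tool [-0.261 -0.001 -0.965]
cup tilt 45.12919060805232 dir 92.7252839368974
```

View pics/s7.png

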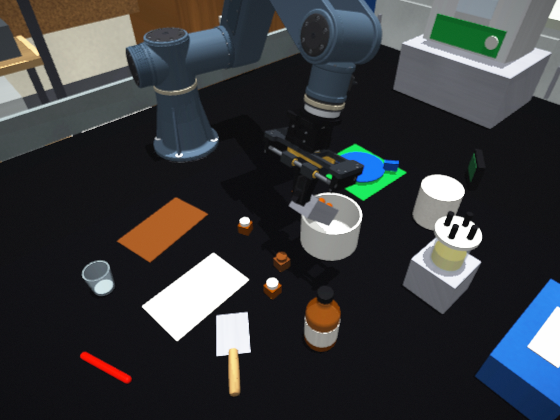

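View pics/w7.png

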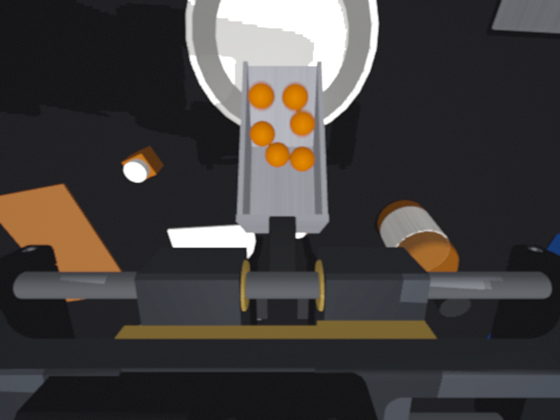

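Emit:
move_arm --moves '[{"hand": 0, "x": 0.115, "y": 0, "z": -0.235, "wx": 0, "wy": -3, "wz": 0}, {"hand": 0, "x": 0.115, "y": 0, "z": -0.235, "wx": 0, "wy": -3, "wz": 0}, {"hand": 0, "x": 0.115, "y": 0, "z": -0.235, "wx": 0, "wy": -3, "wz": 0}, {"hand": 0, "x": 0.115, "y": 0, "z": -0.235, "wx": 0, "wy": -3, "wz": 0}, {"hand": 0, "x": 0.115, "y": 0, "z": -0.235, "wx": 0, "wy": -3, "wz": 0}, {"hand": 0, "x": 0, "y": 0, "z": 0, "wx": 0, "wy": 0, "wz": 0}, {"hand": 0, "x": 0, "y": 0, "z": 0, "wx": 0, "wy": 0, "wz": 0}, {"hand": 0, "x": 0.115, "y": 0, "z": -0.235, "wx": 0, "wy": -3, "wz": 0}, {"hand": 0, "x": 0.115, "y": 0, "z": -0.235, "wx": 0, "wy": -3, "wz": 0}, {"hand": 0, "x": 0.115, "y": 0, "z": -0.235, "wx": 0, "wy": -3, "wz": 0}, {"hand": 0, "x": 0.115, "y": 0, "z": -0.235, "wx": 0, "wy": -3, "wz": 0}, {"hand": 0, "x": 0.115, "y": 0, "z": -0.235, "wx": 0, "wy": -3, "wz": 0}, {"hand": 0, "x": 0.115, "y": 0, "z": -0.235, "wx": 0, "wy": -3, "wz": 0}, {"hand": 0, "x": 0, "y": 0, "z": 0, "wx": 0, "wy": 0, "wz": 0}, {"hand": 0, "x": 0, "y": 0, "z": 0, "wx": 0, "wy": 0, "wz": 0}, {"hand": 0, "x": 0, "y": 0, "z": 0, "wx": 0, "wy": 0, "wz": 0}, {"hand": 0, "x": 0, "y": 0, "z": 0, "wx": 0, "wy": 0, "wz": 0}]'

```text
time_s: 27.4
position: [0.6092, -0.019, 0.2359]
tcp_rot: [[-0.03, 0.999, 0.033], [0.667, 0.045, -0.744], [-0.745, -0.001, -0.667]]
force: [0.5, -0.2, -1.6]
opening: 0.159
```

```bash
python3 lip.py;python3 -c "
from h import *
cap('wrist','w8.png');cap('scene','s8.png')"
```

```text
t 27.4 lip [0.607 0.019 0.118] J [  9.091  36.912  85.142 -50.461  73.63   28.585] tool-> need [ 0.018  0.007 -0.02 ] up in tool [-0.745 -0.001 -0.667]
cup tilt 78.13872388771163 dir 92.79369073522557
```

View pics/s8.png

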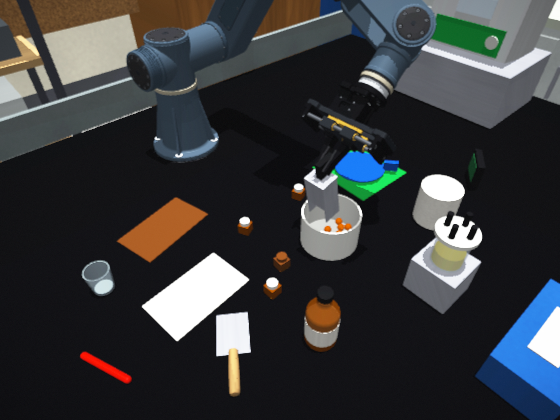

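View pics/w8.png

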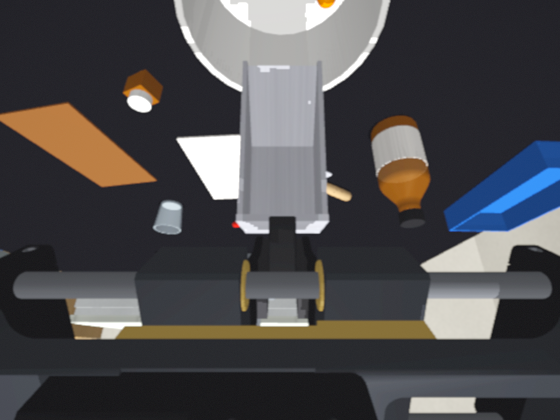

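Emit:
move_arm --moves '[{"hand": 0, "x": -0.4, "y": 0, "z": -0.35, "wx": 0, "wy": 0, "wz": 0}, {"hand": 0, "x": -0.67, "y": 0, "z": -0.6, "wx": 0, "wy": 0, "wz": 0}, {"hand": 0, "x": -0.67, "y": 0, "z": -0.6, "wx": 0, "wy": 0, "wz": 0}, {"hand": 0, "x": -0.67, "y": 0, "z": -0.6, "wx": 0, "wy": 0, "wz": 0}, {"hand": 0, "x": 0, "y": 0, "z": 0, "wx": 0, "wy": 6, "wz": 0}, {"hand": 0, "x": 0, "y": 0, "z": 0, "wx": 0, "wy": 6, "wz": 0}, {"hand": 0, "x": 0, "y": 0, "z": 0, "wx": 0, "wy": 6, "wz": 0}, {"hand": 0, "x": 0, "y": 0, "z": 0, "wx": 0, "wy": 6, "wz": 0}, {"hand": 0, "x": 0, "y": 0, "z": 0, "wx": 0, "wy": 6, "wz": 0}, {"hand": 0, "x": 0, "y": 0, "z": 0, "wx": 0, "wy": 6, "wz": 0}, {"hand": 0, "x": 0, "y": 0, "z": 0, "wx": 0, "wy": 6, "wz": 0}, {"hand": 0, "x": 0, "y": 0, "z": 0, "wx": 0, "wy": 6, "wz": 0}, {"hand": 0, "x": 0, "y": 0, "z": 0, "wx": 0, "wy": 6, "wz": 0}, {"hand": 0, "x": 0, "y": 0, "z": 0, "wx": 0, "wy": 6, "wz": 0}, {"hand": 0, "x": 0, "y": 0, "z": 0, "wx": 0, "wy": 6, "wz": 0}, {"hand": 0, "x": 0, "y": 0, "z": 0, "wx": 0, "wy": 6, "wz": 0}, {"hand": 0, "x": 0, "y": 0, "z": 0, "wx": 0, "wy": 6, "wz": 0}, {"hand": 0, "x": 0, "y": 0, "z": 0, "wx": 0, "wy": 0, "wz": 0}, {"hand": 0, "x": 0, "y": 0, "z": 0, "wx": 0, "wy": 0, "wz": 0}]'

```text
time_s: 29.4
position: [0.609, -0.019, 0.3165]
tcp_rot: [[-0.039, 0.999, -0.024], [0.868, 0.046, 0.494], [0.495, -0.002, -0.869]]
force: [-0.5, 0.1, -2.0]
opening: 0.16
```

Run:
```python
from plan import *
R=Rpitch(92.65,29.8)
go([.5352,-.3768,.18],R);print(bot.read_state()['joint_positions'])
cap('wrist','w9.png');cap('top','t9.png')
d=cap('scene','s9.png');i=cv2.imread('pics/s9.png');cv2.imwrite('pics/s9c.png',cv2.resize(i[180:270,270:390],None,fx=5,fy=5))
```

```text
t 29.4 at [ 0.609 -0.019  0.316] turn [-0.092  0.158 -0.061] shift after turn [-15.002  -3.609  -2.301] | shift before turn [-15.012  -3.597  -2.254]
[-25.403  28.395  76.263  25.832  90.37  -31.312]
```

View pics/s9c.png

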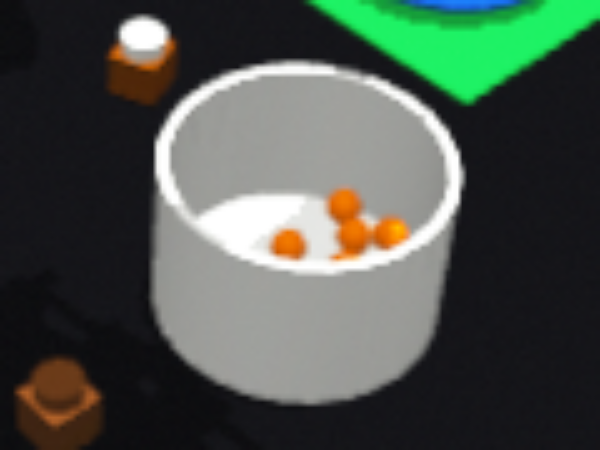

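View pics/w9.png

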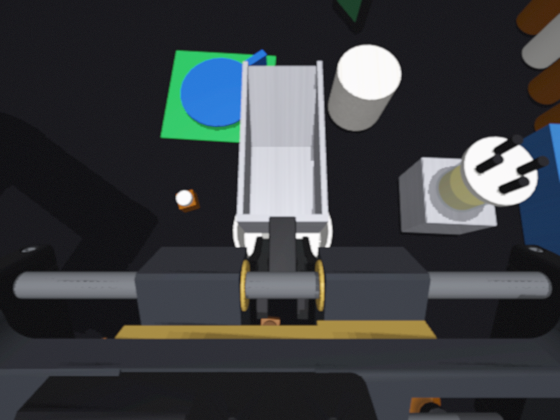

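The cup is empty and the beads are in the tub. Now the cup goes back to its pad.

Emit:
move_arm --moves '[{"hand": 0, "x": -0.5, "y": -0.12, "z": -0.07, "wx": 0, "wy": 0, "wz": 0}, {"hand": 0, "x": -0.9, "y": -0.215, "z": -0.135, "wx": 0, "wy": 0, "wz": 0}, {"hand": 0, "x": -0.9, "y": -0.215, "z": -0.135, "wx": 0, "wy": 0, "wz": 0}, {"hand": 0, "x": -0.9, "y": -0.215, "z": -0.135, "wx": 0, "wy": 0, "wz": 0}, {"hand": 0, "x": -0.9, "y": -0.215, "z": -0.135, "wx": 0, "wy": 0, "wz": 0}, {"hand": 0, "x": -0.9, "y": -0.215, "z": -0.135, "wx": 0, "wy": 0, "wz": 0}, {"hand": 0, "x": -0.9, "y": -0.215, "z": -0.135, "wx": 0, "wy": 0, "wz": 0}, {"hand": 0, "x": -0.9, "y": -0.215, "z": -0.135, "wx": 0, "wy": 0, "wz": 0}, {"hand": 0, "x": -0.9, "y": -0.215, "z": -0.135, "wx": 0, "wy": 0, "wz": 0}, {"hand": 0, "x": -0.9, "y": -0.215, "z": -0.135, "wx": 0, "wy": 0, "wz": 0}, {"hand": 0, "x": -0.9, "y": -0.215, "z": -0.135, "wx": 0, "wy": 0, "wz": 0}, {"hand": 0, "x": -0.9, "y": -0.215, "z": -0.135, "wx": 0, "wy": 0, "wz": 0}, {"hand": 0, "x": -0.9, "y": -0.215, "z": -0.135, "wx": 0, "wy": 0, "wz": 0}, {"hand": 0, "x": -0.9, "y": -0.215, "z": -0.135, "wx": 0, "wy": 0, "wz": 0}, {"hand": 0, "x": -0.9, "y": -0.215, "z": -0.135, "wx": 0, "wy": 0, "wz": 0}, {"hand": 0, "x": -0.9, "y": -0.215, "z": -0.135, "wx": 0, "wy": 0, "wz": 0}, {"hand": 0, "x": -0.9, "y": -0.215, "z": -0.135, "wx": 0, "wy": 0, "wz": 0}, {"hand": 0, "x": 0, "y": 0, "z": 0, "wx": 0, "wy": 0, "wz": 0}, {"hand": 0, "x": 0, "y": 0, "z": 0, "wx": 0, "wy": 0, "wz": 0}]'

```text
time_s: 31.45
position: [0.5359, -0.3735, 0.179]
tcp_rot: [[-0.038, 0.999, -0.024], [0.866, 0.045, 0.498], [0.498, -0.002, -0.867]]
force: [0.3, 0.3, -2.0]
opening: 0.16
```

Run:
```python
from plan import *
R=Rpitch(92.65,29.8)
go([.5352,-.3768,.0290],R)
d=cap('top','t10.png')
i=cv2.imread('pics/t10.png');cv2.imwrite('pics/t10c.png',cv2.resize(i[150:290,190:430],None,fx=3.2,fy=3.2,interpolation=2))
cap('scene','s10.png')
```

```text
t 31.4 at [ 0.536 -0.373  0.179] turn [-0.058 -0.093 -0.112] shift after turn [-3.096 -0.036  5.141] | shift before turn [-3.105 -0.025  5.136]
```

View pics/t10c.png

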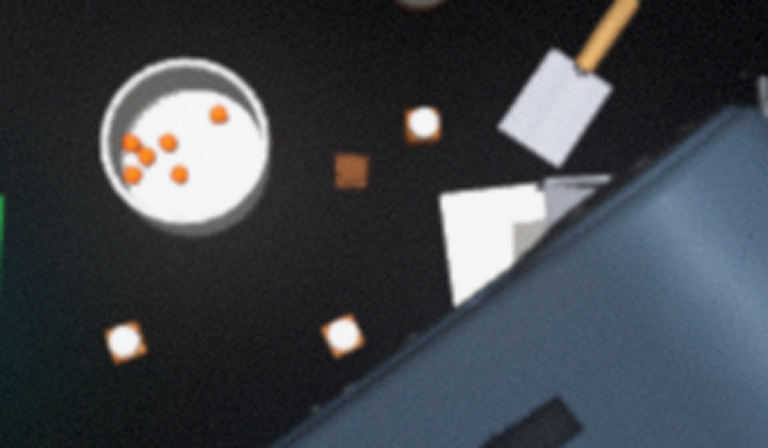

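View pics/s10.png

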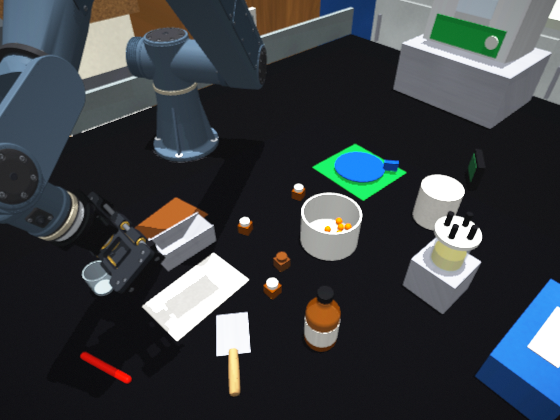

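All six beads are in the tub, shown in the crop at (219,115), (131,144), (147,156), (168,144), (132,176) and (180,175). I lower the cup.

Emit:
move_arm --moves '[{"hand": 0, "x": -0.45, "y": 0, "z": 0.75, "wx": 0, "wy": 0, "wz": 0}, {"hand": 0, "x": -0.45, "y": 0, "z": 0.75, "wx": 0, "wy": 0, "wz": 0}, {"hand": 0, "x": -0.45, "y": 0, "z": 0.75, "wx": 0, "wy": 0, "wz": 0}, {"hand": 0, "x": -0.45, "y": 0, "z": 0.75, "wx": 0, "wy": 0, "wz": 0}, {"hand": 0, "x": -0.45, "y": 0, "z": 0.75, "wx": 0, "wy": 0, "wz": 0}, {"hand": 0, "x": -0.45, "y": 0, "z": 0.75, "wx": 0, "wy": 0, "wz": 0}, {"hand": 0, "x": -0.18, "y": 0, "z": 0.3, "wx": 0, "wy": 0, "wz": 0}, {"hand": 0, "x": -0.1, "y": 0, "z": 0.16, "wx": 0, "wy": 0, "wz": 0}, {"hand": 0, "x": 0, "y": 0, "z": 0, "wx": 0, "wy": 0, "wz": 0}, {"hand": 0, "x": 0, "y": 0, "z": 0, "wx": 0, "wy": 0, "wz": 0}]'

```text
time_s: 32.55
position: [0.5368, -0.3762, 0.0362]
tcp_rot: [[-0.04, 0.999, -0.023], [0.867, 0.046, 0.495], [0.496, -0.0, -0.868]]
force: [-0.2, -0.8, -1.9]
opening: 0.157
```

Run:
```python
from plan import *
R=Rpitch(92.65,29.8)
go([.5352,-.3768,.0288],R);print(bot.read_state()['force'])
```

```text
t 32.5 at [ 0.537 -0.376  0.036] turn [-0.024  0.072  0.001] shift after turn [-0.165 -0.066  0.245] | shift before turn [-0.165 -0.066  0.246]
[-0.209 -0.796 -1.871]
```

Emit:
move_arm --moves '[{"hand": 0, "x": -0.08, "y": 0, "z": 0.12, "wx": 0, "wy": 0, "wz": 0}, {"hand": 0, "x": -0.07, "y": 0, "z": 0.12, "wx": 0, "wy": 0, "wz": 0}, {"hand": 0, "x": 0, "y": 0, "z": 0, "wx": 0, "wy": 0, "wz": 0}, {"hand": 0, "x": 0, "y": 0, "z": 0, "wx": 0, "wy": 0, "wz": 0}]'

```text
time_s: 32.95
position: [0.5365, -0.3765, 0.0286]
tcp_rot: [[-0.039, 0.999, -0.023], [0.867, 0.046, 0.496], [0.497, -0.001, -0.868]]
force: [0.6, -0.4, 1.2]
opening: 0.156
```

Emit:
move_arm --moves '[{"hand": 45, "x": 0, "y": 0, "z": 0, "wx": 0, "wy": 0, "wz": 0}, {"hand": 45, "x": 0, "y": 0, "z": 0, "wx": 0, "wy": 0, "wz": 0}, {"hand": 45, "x": 0, "y": 0, "z": 0, "wx": 0, "wy": 0, "wz": 0}, {"hand": 45, "x": 0, "y": 0, "z": 0, "wx": 0, "wy": 0, "wz": 0}, {"hand": 45, "x": 0, "y": 0, "z": -0.6, "wx": 0, "wy": 0, "wz": 0}, {"hand": 45, "x": 0, "y": 0, "z": -0.9, "wx": 0, "wy": 0, "wz": 0}, {"hand": 45, "x": 0, "y": 0, "z": -0.9, "wx": 0, "wy": 0, "wz": 0}, {"hand": 45, "x": 0, "y": 0, "z": -0.9, "wx": 0, "wy": 0, "wz": 0}, {"hand": 45, "x": 0, "y": 0, "z": -0.9, "wx": 0, "wy": 0, "wz": 0}, {"hand": 45, "x": 0, "y": 0, "z": -0.9, "wx": 0, "wy": 0, "wz": 0}, {"hand": 45, "x": 0, "y": 0, "z": -0.9, "wx": 0, "wy": -6, "wz": 0}, {"hand": 45, "x": 0, "y": 0, "z": -0.5, "wx": 0, "wy": -6, "wz": 0}, {"hand": 45, "x": 0, "y": 0, "z": 0, "wx": 0, "wy": -6, "wz": 0}, {"hand": 45, "x": 0, "y": 0, "z": 0, "wx": 0, "wy": -6, "wz": 0}, {"hand": 45, "x": 0, "y": 0, "z": 0, "wx": 0, "wy": -6, "wz": 0}, {"hand": 45, "x": 0, "y": 0, "z": 0, "wx": 0, "wy": 0, "wz": 0}, {"hand": 45, "x": 0, "y": 0, "z": 0, "wx": 0, "wy": 0, "wz": 0}]'

```text
time_s: 34.65
position: [0.5405, -0.4558, 0.1707]
tcp_rot: [[-0.047, 0.999, -0.001], [0.999, 0.047, -0.003], [-0.003, -0.001, -1.0]]
force: [-0.1, -0.9, -0.7]
opening: 0.517
```

```bash
cat > bot.py <<'E'
from plan import *
# find white caps near z .036 with amber body
def find(n):
    d=cap(n,None);P=pts(d);X,Y,Z=[P[...,i] for i in range(3)];hsv=cv2.cvtColor(d['image'],cv2.COLOR_RGB2HSV).astype(int)
    w=(hsv[...,1]<60)&(hsv[...,2]>150)&(abs(Z-.034)<.006)&(X>.2)&(abs(Y)<.6)
    k,l,s,c=cv2.connectedComponentsWithStats(w.astype(np.uint8))
    for i in range(1,k):
        if 25<s[i][4]<3000:
            v,u=np.nonzero(l==i);C=np.median(P[l==i],0)
            m=(np.hypot(X-C[0],Y-C[1])<.03)&(Z>.012)&(Z<.045);Q=P[m]
            if len(Q)<10 or np.ptp(P[l==i][:,:2],axis=0).max()>.04: continue
            r=cv2.minAreaRect(Q[:,:2].astype(np.float32))
            print(n,'px',c[i].round(),s[i][4],'cap',np.mean([ray(d,a,b,.036) for a,b in zip(u,v)],axis=0)[:2],'body',np.array(r[0]),np.array(r[1]),round(r[2],1))
for n in('top','scene'): find(n)
E
python3 bot.py; python3 cupw.py; python3 -c "
from h import *
cap('scene','s11.png')"
```

```text
top px [322. 188.] 60 cap [ 0.635 -0.176] body [ 0.634 -0.175] [0.028 0.028] 0.0
top px [228. 256.] 67 cap [0.441 0.084] body [0.441 0.084] [0.028 0.028] 20.0
scene px [299. 187.] 54 cap [0.444 0.083] body [0.443 0.084] [0.029 0.03 ] 21.3
scene px [245. 222.] 70 cap [ 0.451 -0.106] body [ 0.449 -0.105] [0.029 0.029] 25.7
scene px [272. 283.] 102 cap [ 0.637 -0.177] body [ 0.636 -0.176] [0.029 0.028] 4.6
fin 699 [ 0.537 -0.381  0.062] ((0.5367111563682556, -0.3810640871524811), (0.013686495833098888, 0.0369756855070591), 2.900531530380249)
cup+fin 1715 [ 0.537 -0.36   0.047] ((0.5349040031433105, -0.33995693922042847), (0.0520867183804512, 0.11927317082881927), 2.6368343830108643)
cup 888 [ 0.542 -0.324  0.044] ((0.5340343117713928, -0.32064929604530334), (0.052212778478860855, 0.08041572570800781), 2.384531021118164)
[-49.201  39.834  71.854  -0.179  68.219 -51.698]
```

View pics/s11.png

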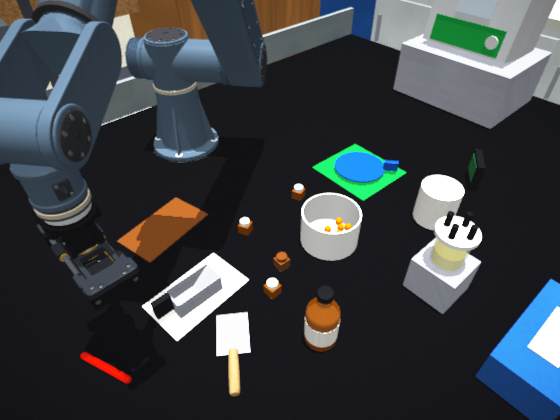

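```bash
python3 plan.py .6355 -.176 .16 92
```

```text
t 34.9 at [ 0.54  -0.457  0.169] turn [-0.087  0.166  0.562] shift after turn [11.103  4.212  0.368] | shift before turn [11.062  4.321  0.33 ]
```

Emit:
move_arm --moves '[{"hand": 45, "x": 0.6, "y": 0.25, "z": 0, "wx": 0, "wy": 0, "wz": 0.5}, {"hand": 45, "x": 0.95, "y": 0.37, "z": 0, "wx": 0, "wy": 0, "wz": 0}, {"hand": 45, "x": 0.95, "y": 0.37, "z": 0, "wx": 0, "wy": 0, "wz": 0}, {"hand": 45, "x": 0.95, "y": 0.37, "z": 0, "wx": 0, "wy": 0, "wz": 0}, {"hand": 45, "x": 0.95, "y": 0.37, "z": 0, "wx": 0, "wy": 0, "wz": 0}, {"hand": 45, "x": 0.95, "y": 0.37, "z": 0, "wx": 0, "wy": 0, "wz": 0}, {"hand": 45, "x": 0.95, "y": 0.37, "z": 0, "wx": 0, "wy": 0, "wz": 0}, {"hand": 45, "x": 0.95, "y": 0.37, "z": 0, "wx": 0, "wy": 0, "wz": 0}, {"hand": 45, "x": 0.95, "y": 0.37, "z": 0.1, "wx": 0, "wy": 0, "wz": 0}, {"hand": 45, "x": 0.95, "y": 0.37, "z": 0.1, "wx": 0, "wy": 0, "wz": 0}, {"hand": 45, "x": 0.95, "y": 0.37, "z": 0.1, "wx": 0, "wy": 0, "wz": 0}, {"hand": 45, "x": 0.95, "y": 0.3, "z": 0, "wx": 0, "wy": 0, "wz": 0}, {"hand": 45, "x": 0, "y": 0, "z": 0, "wx": 0, "wy": 0, "wz": 0}, {"hand": 45, "x": 0, "y": 0, "z": 0, "wx": 0, "wy": 0, "wz": 0}]'

```text
time_s: 36.25
position: [0.6359, -0.1747, 0.1607]
tcp_rot: [[-0.039, 0.999, -0.002], [0.999, 0.039, -0.003], [-0.003, -0.002, -1.0]]
force: [-0.6, -0.4, -0.8]
opening: 0.518
```

```bash
sed -i "s/^for n in('top','scene'): find(n)/import sys\nif __name__=='__main__':\n    for n in (sys.argv[1:] or ('top','scene')): find(n)/" bot.py; python3 bot.py wrist; python3 -c "
from h import *
cap('wrist','w12.png')"; python3 plan.py .6355 -.176 .16 92
```

```text
wrist px [ 89. 120.] 556 cap [ 0.449 -0.105] body [ 0.449 -0.105] [0.029 0.028] 27.0
wrist px [415. 177.] 79 cap [ 0.767 -0.147] body [ 0.765 -0.153] [0.047 0.011] 32.0
wrist px [282. 200.] 439 cap [ 0.635 -0.176] body [ 0.635 -0.177] [0.028 0.028] 2.3
wrist px [393. 194.] 28 cap [ 0.748 -0.166] body [ 0.755 -0.168] [0.053 0.015] 70.9
t 36.4 at [ 0.636 -0.176  0.161] turn [-0.102  0.205  0.116] shift after turn [ 0.004 -0.008  0.034] | shift before turn [ 0.004 -0.008  0.034]
```

View pics/w12.png

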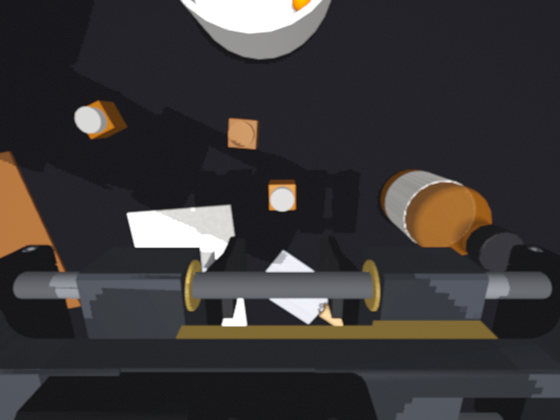

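Bottle at (282,200), x 0.635, y -0.1765, yaw about 2 degrees. The reagent bottle is close on the jaw axis, so I turn the gripper 90 degrees.

Emit:
move_arm --moves '[{"hand": 45, "x": 0, "y": 0, "z": 0, "wx": 0, "wy": 0.2, "wz": -8.2}, {"hand": 45, "x": 0, "y": 0, "z": 0, "wx": 0, "wy": 0, "wz": -8.2}, {"hand": 45, "x": 0, "y": 0, "z": 0, "wx": 0, "wy": 0, "wz": -8.2}, {"hand": 45, "x": 0, "y": 0, "z": 0, "wx": 0, "wy": 0, "wz": -8.2}, {"hand": 45, "x": 0, "y": 0, "z": 0, "wx": 0, "wy": 0, "wz": -8.2}, {"hand": 45, "x": 0, "y": 0, "z": 0, "wx": 0, "wy": 0, "wz": -8.2}, {"hand": 45, "x": 0, "y": 0, "z": 0, "wx": 0, "wy": 0, "wz": -8.2}, {"hand": 45, "x": 0, "y": 0, "z": 0, "wx": 0, "wy": 0, "wz": -8.2}, {"hand": 45, "x": 0, "y": 0, "z": 0, "wx": 0, "wy": 0, "wz": -8.2}, {"hand": 45, "x": 0, "y": 0, "z": 0, "wx": 0, "wy": 0, "wz": -8.2}, {"hand": 45, "x": 0, "y": 0, "z": 0, "wx": 0, "wy": 0, "wz": -8.2}, {"hand": 45, "x": 0, "y": 0, "z": 0, "wx": 0, "wy": 0, "wz": 0}, {"hand": 45, "x": 0, "y": 0, "z": 0, "wx": 0, "wy": 0, "wz": 0}]'

```text
time_s: 37.65
position: [0.6356, -0.1765, 0.1609]
tcp_rot: [[-0.999, -0.036, -0.002], [-0.036, 0.999, 0.0], [0.002, 0.0, -1.0]]
force: [-0.6, -0.8, -0.3]
opening: 0.518
```

```bash
python3 bot.py wrist; python3 plan.py .635 -.1765 .005 182.3
```

```text
wrist px [374.   2.] 78 cap [ 0.457 -0.105] body [ 0.458 -0.104] [0.034 0.017] 83.8
wrist px [141. 118.] 27 cap [ 0.559 -0.314] body [ 0.552 -0.315] [0.015 0.06 ] 2.8
wrist px [283. 200.] 379 cap [ 0.635 -0.177] body [ 0.635 -0.176] [0.028 0.027] 2.3
t 37.7 at [ 0.636 -0.176  0.161] turn [ 0.009 -0.112 -0.163] shift after turn [ 0.023 -0.009  6.235] | shift before turn [ 0.011 -0.01   6.235]
```

Emit:
move_arm --moves '[{"hand": 45, "x": 0, "y": 0, "z": 0.6, "wx": 0, "wy": 0, "wz": 0}, {"hand": 45, "x": 0, "y": 0, "z": 0.9, "wx": 0, "wy": 0, "wz": 0}, {"hand": 45, "x": 0, "y": 0, "z": 0.9, "wx": 0, "wy": 0, "wz": 0}, {"hand": 45, "x": 0, "y": 0, "z": 0.9, "wx": 0, "wy": 0, "wz": 0}, {"hand": 45, "x": 0, "y": 0, "z": 0.9, "wx": 0, "wy": 0, "wz": 0}, {"hand": 45, "x": 0, "y": 0, "z": 0.9, "wx": 0, "wy": 0, "wz": 0}, {"hand": 45, "x": 0, "y": 0, "z": 0.7, "wx": 0, "wy": 0, "wz": 0}, {"hand": 45, "x": 0, "y": 0, "z": 0.4, "wx": 0, "wy": 0, "wz": 0}, {"hand": 45, "x": 0, "y": 0, "z": 0, "wx": 0, "wy": 0, "wz": 0}, {"hand": 45, "x": 0, "y": 0, "z": 0, "wx": 0, "wy": 0, "wz": 0}, {"hand": 0, "x": 0, "y": 0, "z": 0, "wx": 0, "wy": 0, "wz": 0}, {"hand": 0, "x": 0, "y": 0, "z": 0, "wx": 0, "wy": 0, "wz": 0}, {"hand": 0, "x": 0, "y": 0, "z": 0, "wx": 0, "wy": 0, "wz": 0}, {"hand": 0, "x": 0, "y": 0, "z": 0, "wx": 0, "wy": 0, "wz": 0}, {"hand": 0, "x": 0, "y": 0, "z": 0, "wx": 0, "wy": 0, "wz": 0}, {"hand": 0, "x": 0, "y": 0, "z": 0, "wx": 0, "wy": 0, "wz": 0}]'

```text
time_s: 39.3
position: [0.636, -0.1757, 0.0068]
tcp_rot: [[-0.999, -0.041, -0.001], [-0.041, 0.999, -0.001], [0.001, -0.0, -1.0]]
force: [-0.3, 0.8, 5.5]
opening: 0.318
```

Emit:
move_arm --moves '[{"hand": 0, "x": 0, "y": 0, "z": -0.6, "wx": 0, "wy": 0, "wz": 0}, {"hand": 0, "x": 0, "y": 0, "z": -0.95, "wx": 0, "wy": 0, "wz": 0}, {"hand": 0, "x": 0, "y": 0, "z": -0.95, "wx": 0, "wy": 0, "wz": 0}, {"hand": 0, "x": 0, "y": 0, "z": -0.95, "wx": 0, "wy": 0, "wz": 0}, {"hand": 0, "x": 0, "y": 0, "z": -0.95, "wx": 0, "wy": 0, "wz": 0}, {"hand": 0, "x": 0, "y": 0.4, "z": -0.95, "wx": 0, "wy": 0, "wz": 0}, {"hand": 0, "x": -0.05, "y": 0.9, "z": 0, "wx": 0, "wy": 0, "wz": 0}, {"hand": 0, "x": -0.05, "y": 0.9, "z": 0, "wx": 0, "wy": 0, "wz": 0}, {"hand": 0, "x": -0.05, "y": 0.9, "z": 0, "wx": 0, "wy": 0, "wz": 0}, {"hand": 0, "x": -0.05, "y": 0.9, "z": 0, "wx": 0, "wy": 0, "wz": 0}, {"hand": 0, "x": -0.05, "y": 0.9, "z": 0, "wx": 0, "wy": 0, "wz": 0}, {"hand": 0, "x": -0.05, "y": 0.9, "z": 0, "wx": 0, "wy": 0, "wz": 0}, {"hand": 0, "x": -0.05, "y": 0.9, "z": 0, "wx": 0, "wy": 0, "wz": 0}, {"hand": 0, "x": -0.05, "y": 0.9, "z": 0, "wx": 0, "wy": 0, "wz": 0}, {"hand": 0, "x": -0.02, "y": 0.6, "z": 0, "wx": 0, "wy": 0, "wz": 0}, {"hand": 0, "x": 0, "y": 0, "z": 0, "wx": 0, "wy": 0, "wz": 0}, {"hand": 0, "x": 0, "y": 0, "z": 0, "wx": 0, "wy": 0, "wz": 0}]'

```text
time_s: 41.0
position: [0.6378, 0.0294, 0.1398]
tcp_rot: [[-0.999, -0.042, -0.002], [-0.042, 0.999, -0.001], [0.002, -0.001, -1.0]]
force: [0.7, -1.1, -0.7]
opening: 0.319
```

```bash
python3 plan.py .638 .030 .040 182.3; python3 -c "
from h import *
cap('wrist','w13.png')"
```

```text
t 41.0 at [0.638 0.029 0.14 ] turn [-0.032 -0.103  0.09 ] shift after turn [-0.008  0.024  3.994] | shift before turn [-0.015  0.026  3.994]
```

View pics/w13.png

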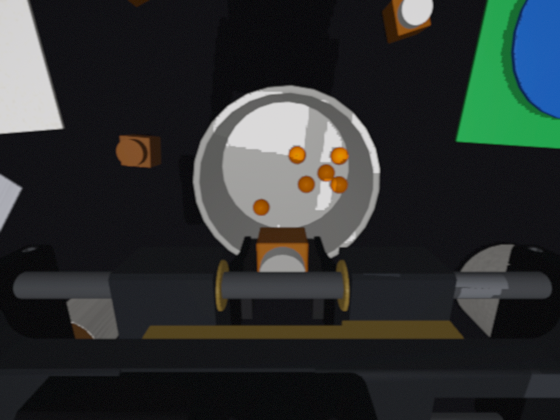

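Emit:
move_arm --moves '[{"hand": 0, "x": 0, "y": 0, "z": 0.5, "wx": 0, "wy": 0, "wz": 0}, {"hand": 0, "x": 0, "y": 0, "z": 0.8, "wx": 0, "wy": 0, "wz": 0}, {"hand": 0, "x": 0, "y": 0, "z": 0.8, "wx": 0, "wy": 0, "wz": 0}, {"hand": 0, "x": 0, "y": 0, "z": 0.8, "wx": 0, "wy": 0, "wz": 0}, {"hand": 0, "x": 0, "y": 0, "z": 0.6, "wx": 0, "wy": 0, "wz": 0}, {"hand": 0, "x": 0, "y": 0, "z": 0.5, "wx": 0, "wy": 0, "wz": 0}, {"hand": 0, "x": 0, "y": 0, "z": 0, "wx": 0, "wy": 0, "wz": 0}, {"hand": 0, "x": 0, "y": 0, "z": 0, "wx": 0, "wy": 0, "wz": 0}, {"hand": 42, "x": 0, "y": 0, "z": 0, "wx": 0, "wy": 0, "wz": 0}, {"hand": 42, "x": 0, "y": 0, "z": 0, "wx": 0, "wy": 0, "wz": 0}, {"hand": 42, "x": 0, "y": 0, "z": 0, "wx": 0, "wy": 0, "wz": 0}, {"hand": 42, "x": 0, "y": 0, "z": -0.4, "wx": 0, "wy": 0, "wz": 0}, {"hand": 42, "x": 0, "y": 0, "z": -0.8, "wx": 0, "wy": 0, "wz": 0}, {"hand": 42, "x": 0, "y": 0, "z": -0.9, "wx": 0, "wy": 0, "wz": 0}, {"hand": 42, "x": 0, "y": 0, "z": -0.9, "wx": 0, "wy": 0, "wz": 0}, {"hand": 42, "x": 0, "y": 0, "z": -0.9, "wx": 0, "wy": 0, "wz": 0}, {"hand": 42, "x": 0, "y": 0, "z": -0.9, "wx": 0, "wy": 0, "wz": 0}, {"hand": 42, "x": 0, "y": 0, "z": 0, "wx": 0, "wy": 0, "wz": 0}]'

```text
time_s: 42.85
position: [0.6405, 0.0295, 0.1643]
tcp_rot: [[-0.999, -0.041, 0.007], [-0.041, 0.999, -0.001], [-0.007, -0.001, -1.0]]
force: [-0.3, -0.4, 0.4]
opening: 0.483
```

```bash
python3 bot.py top scene; python3 plan.py .448 -.105 .16 207; python3 -c "
from h import *
cap('wrist','w14.png');d=cap('scene','s14.png');i=cv2.imread('pics/s14.png');cv2.imwrite('pics/s14c.png',cv2.resize(i[180:270,270:390],None,fx=5,fy=5))"
```

```text
top px [296. 254.] 58 cap [ 0.448 -0.104] body [ 0.448 -0.105] [0.027 0.028] 27.0
scene px [245. 222.] 71 cap [ 0.451 -0.106] body [ 0.449 -0.105] [0.03  0.031] 27.3
scene px [102. 285.] 67 cap [ 0.402 -0.448] body [ 0.394 -0.447] [0.049 0.021] 81.0
t 43.0 at [0.638 0.03  0.161] turn [ -0.003  -0.017 -24.646] shift after turn [ 9.219 -1.353  0.024] | shift before turn [ 7.815 -5.074  0.027]
```

View pics/s14c.png

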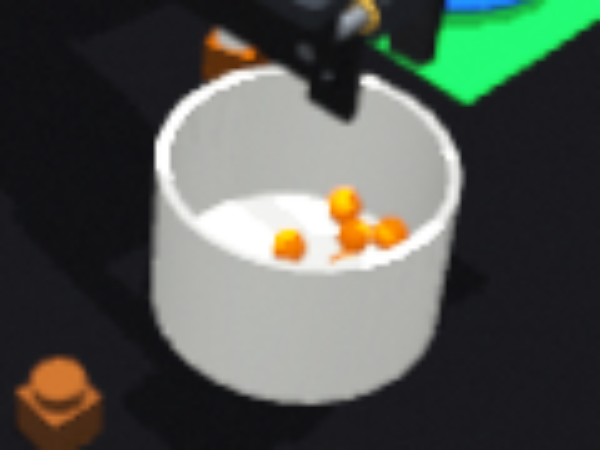

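Emit:
move_arm --moves '[{"hand": 45, "x": 0.5, "y": -0.33, "z": 0, "wx": 0, "wy": 0, "wz": 0}, {"hand": 45, "x": 0.9, "y": -0.585, "z": 0, "wx": 0, "wy": 0, "wz": 0}, {"hand": 45, "x": 0.9, "y": -0.585, "z": 0, "wx": 0, "wy": 0, "wz": 0}, {"hand": 45, "x": 0.9, "y": -0.585, "z": 0, "wx": 0, "wy": 0, "wz": 0}, {"hand": 45, "x": 0.9, "y": -0.585, "z": 0, "wx": 0, "wy": 0, "wz": 0}, {"hand": 45, "x": 0.9, "y": -0.585, "z": 0, "wx": 0, "wy": 0, "wz": 0}, {"hand": 45, "x": 0.9, "y": -0.585, "z": 0, "wx": 0, "wy": 0, "wz": 0}, {"hand": 45, "x": 0.9, "y": -0.585, "z": 0, "wx": 0, "wy": 0, "wz": 0}, {"hand": 45, "x": 0.9, "y": -0.585, "z": 0, "wx": 0, "wy": 0, "wz": 0}, {"hand": 45, "x": 0, "y": 0, "z": 0, "wx": 0, "wy": 0, "wz": 8.1}, {"hand": 45, "x": 0, "y": 0, "z": 0, "wx": 0, "wy": 0, "wz": 8.1}, {"hand": 45, "x": 0, "y": 0, "z": 0, "wx": 0, "wy": 0, "wz": 8.1}, {"hand": 45, "x": 0, "y": 0, "z": 0, "wx": 0, "wy": 0, "wz": 8.1}, {"hand": 45, "x": 0, "y": 0, "z": 0, "wx": 0, "wy": 0, "wz": 8.1}, {"hand": 45, "x": 0, "y": 0, "z": 0, "wx": 0, "wy": 0, "wz": 8.1}, {"hand": 45, "x": 0, "y": 0, "z": 0, "wx": 0, "wy": 0, "wz": 8.1}, {"hand": 45, "x": 0, "y": 0, "z": 0, "wx": 0, "wy": 0, "wz": 8.1}, {"hand": 45, "x": 0, "y": 0, "z": 0, "wx": 0, "wy": 0, "wz": 0}, {"hand": 45, "x": 0, "y": 0, "z": 0, "wx": 0, "wy": 0, "wz": 0}]'

```text
time_s: 44.95
position: [0.4501, -0.1031, 0.1593]
tcp_rot: [[-0.465, 0.885, -0.003], [0.885, 0.465, 0.001], [0.002, -0.003, -1.0]]
force: [0.7, -0.4, 0.1]
opening: 0.52
```

```bash
python3 bot.py wrist; python3 plan.py .4485 -.105 .006 117; python3 -c "
from h import *
cap('wrist','w15.png');cap('top','t15.png');i=cv2.imread('pics/t15.png');cv2.imwrite('pics/t15c.png',cv2.resize(i[140:290,190:430],None,fx=3.2,fy=3.2,interpolation=2))"
```

```text
wrist px [510. 168.] 178 cap [0.632 0.03 ] body [0.637 0.032] [0.032 0.06 ] 27.1
wrist px [280. 199.] 441 cap [ 0.447 -0.104] body [ 0.448 -0.105] [0.028 0.028] 27.9
t 45.0 at [ 0.45  -0.103  0.159] turn [-0.144 -0.118  0.693] shift after turn [-0.035 -0.096  6.139] | shift before turn [-0.047 -0.082  6.139]
```

View pics/t15c.png

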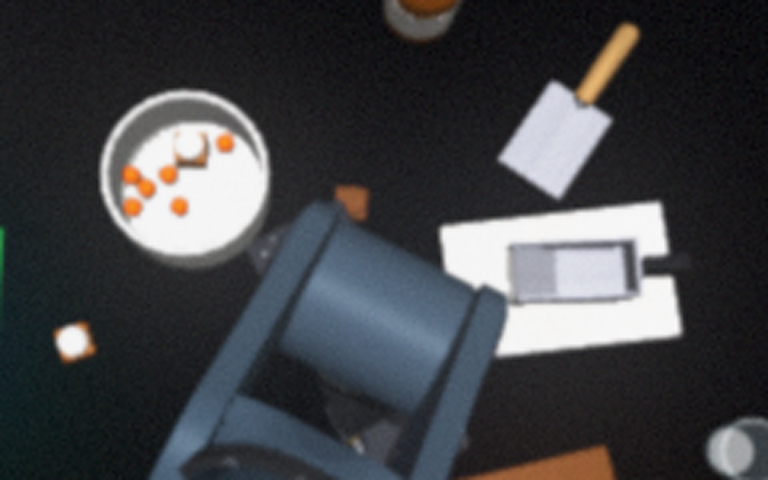

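View pics/w15.png

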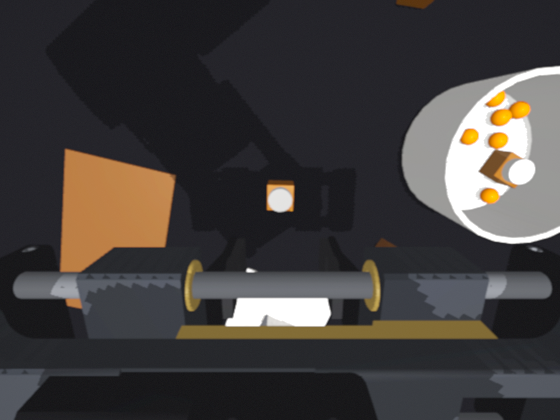

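The first bottle stands in the tub. The third bottle has been knocked to about (213,247) in the top view. Now I grasp the second at (280,199).

Emit:
move_arm --moves '[{"hand": 45, "x": -0.04, "y": -0.1, "z": 0.6, "wx": 0, "wy": 0, "wz": 0}, {"hand": 45, "x": 0, "y": 0, "z": 0.9, "wx": 0, "wy": 0, "wz": 0}, {"hand": 45, "x": 0, "y": 0, "z": 0.9, "wx": 0, "wy": 0, "wz": 0}, {"hand": 45, "x": 0, "y": 0, "z": 0.9, "wx": 0, "wy": 0, "wz": 0}, {"hand": 45, "x": 0, "y": 0, "z": 0.9, "wx": 0, "wy": 0, "wz": 0}, {"hand": 45, "x": 0, "y": 0, "z": 0.9, "wx": 0, "wy": 0, "wz": 0}, {"hand": 45, "x": 0, "y": 0, "z": 0.7, "wx": 0, "wy": 0, "wz": 0}, {"hand": 45, "x": 0, "y": 0, "z": 0.3, "wx": 0, "wy": 0, "wz": 0}, {"hand": 45, "x": 0, "y": 0, "z": 0, "wx": 0, "wy": 0, "wz": 0}, {"hand": 45, "x": 0, "y": 0, "z": 0, "wx": 0, "wy": 0, "wz": 0}, {"hand": 0, "x": 0, "y": 0, "z": 0, "wx": 0, "wy": 0, "wz": 0}, {"hand": 0, "x": 0, "y": 0, "z": 0, "wx": 0, "wy": 0, "wz": 0}, {"hand": 0, "x": 0, "y": 0, "z": 0, "wx": 0, "wy": 0, "wz": 0}, {"hand": 0, "x": 0, "y": 0, "z": 0, "wx": 0, "wy": 0, "wz": 0}, {"hand": 0, "x": 0, "y": 0, "z": 0, "wx": 0, "wy": 0, "wz": 0}, {"hand": 0, "x": 0, "y": 0, "z": 0, "wx": 0, "wy": 0, "wz": 0}]'

```text
time_s: 46.7
position: [0.449, -0.1055, 0.0081]
tcp_rot: [[-0.462, 0.887, -0.001], [0.887, 0.462, -0.0], [-0.0, -0.001, -1.0]]
force: [-0.3, 0.5, 6.6]
opening: 0.322
```

Emit:
move_arm --moves '[{"hand": 0, "x": 0, "y": 0, "z": -0.5, "wx": 0, "wy": 0, "wz": 0}, {"hand": 0, "x": 0, "y": 0, "z": -0.9, "wx": 0, "wy": 0, "wz": 0}, {"hand": 0, "x": 0, "y": 0, "z": -0.9, "wx": 0, "wy": 0, "wz": 0}, {"hand": 0, "x": 0, "y": 0, "z": -0.9, "wx": 0, "wy": 0, "wz": 0}, {"hand": 0, "x": 0, "y": 0, "z": -0.9, "wx": 0, "wy": 0, "wz": 0}, {"hand": 0, "x": 0, "y": 0, "z": -0.9, "wx": 0, "wy": 0, "wz": 0}, {"hand": 0, "x": 0, "y": 0, "z": -0.9, "wx": 0, "wy": 0, "wz": 0}, {"hand": 0, "x": 0, "y": 0, "z": 0, "wx": 0, "wy": 0, "wz": 0}, {"hand": 0, "x": 0, "y": 0, "z": 0, "wx": 0, "wy": 0, "wz": 0}]'

```text
time_s: 47.6
position: [0.4487, -0.1053, 0.155]
tcp_rot: [[-0.462, 0.887, -0.001], [0.887, 0.462, -0.0], [0.0, -0.001, -1.0]]
force: [-0.3, -0.1, -0.2]
opening: 0.319
```

```bash
python3 plan.py .606 .030 .16 182.3
```

```text
t 47.6 at [ 0.449 -0.105  0.155] turn [ -0.055  -0.067 -64.752] shift after turn [-6.503  5.155 -0.198] | shift before turn [ 1.889  8.08  -0.209]
```

Emit:
move_arm --moves '[{"hand": 0, "x": 0.1, "y": 0.4, "z": 0, "wx": 0, "wy": 0, "wz": 0}, {"hand": 0, "x": 0.22, "y": 0.95, "z": 0, "wx": 0, "wy": 0, "wz": 0}, {"hand": 0, "x": 0.22, "y": 0.95, "z": 0, "wx": 0, "wy": 0, "wz": 0}, {"hand": 0, "x": 0.22, "y": 0.95, "z": 0, "wx": 0, "wy": 0, "wz": 0}, {"hand": 0, "x": 0.22, "y": 0.95, "z": 0, "wx": 0, "wy": 0, "wz": 0}, {"hand": 0, "x": 0.22, "y": 0.95, "z": 0, "wx": 0, "wy": 0, "wz": 0}, {"hand": 0, "x": 0.22, "y": 0.95, "z": 0, "wx": 0, "wy": 0, "wz": 0}, {"hand": 0, "x": 0.22, "y": 0.95, "z": 0, "wx": 0, "wy": 0, "wz": 0}, {"hand": 0, "x": 0.22, "y": 0.95, "z": 0, "wx": 0, "wy": 0, "wz": 0}, {"hand": 0, "x": 0, "y": 0, "z": 0, "wx": 0, "wy": 0, "wz": -8.1}, {"hand": 0, "x": 0, "y": 0, "z": 0, "wx": 0, "wy": 0, "wz": -8.1}, {"hand": 0, "x": 0, "y": 0, "z": 0, "wx": 0, "wy": 0, "wz": -8.1}, {"hand": 0, "x": 0, "y": 0, "z": 0, "wx": 0, "wy": 0, "wz": -8.1}, {"hand": 0, "x": 0, "y": 0, "z": 0, "wx": 0, "wy": 0, "wz": -8.1}, {"hand": 0, "x": 0, "y": 0, "z": 0, "wx": 0, "wy": 0, "wz": -8.1}, {"hand": 0, "x": 0, "y": 0, "z": 0, "wx": 0, "wy": 0, "wz": -8.1}, {"hand": 0, "x": 0, "y": 0, "z": 0, "wx": 0, "wy": 0, "wz": -8.1}, {"hand": 0, "x": 0, "y": 0, "z": 0, "wx": 0, "wy": 0, "wz": 0}, {"hand": 0, "x": 0, "y": 0, "z": 0, "wx": 0, "wy": 0, "wz": 0}]'

```text
time_s: 49.5
position: [0.6042, 0.029, 0.1534]
tcp_rot: [[-0.999, -0.038, -0.004], [-0.038, 0.999, 0.001], [0.004, 0.001, -1.0]]
force: [0.7, 0.2, -0.7]
opening: 0.324
```

```bash
python3 plan.py .604 .030 .040 182.3
```

```text
t 49.5 at [0.604 0.029 0.153] turn [ 0.04  -0.237 -0.107] shift after turn [0.008 0.042 4.535] | shift before turn [-0.011  0.039  4.535]
```

Emit:
move_arm --moves '[{"hand": 0, "x": 0, "y": 0.04, "z": 0.5, "wx": 0, "wy": 0, "wz": 0}, {"hand": 0, "x": 0, "y": 0, "z": 0.8, "wx": 0, "wy": 0, "wz": 0}, {"hand": 0, "x": 0, "y": 0, "z": 0.8, "wx": 0, "wy": 0, "wz": 0}, {"hand": 0, "x": 0, "y": 0, "z": 0.8, "wx": 0, "wy": 0, "wz": 0}, {"hand": 0, "x": 0, "y": 0, "z": 0.7, "wx": 0, "wy": 0, "wz": 0}, {"hand": 0, "x": 0, "y": 0, "z": 0.5, "wx": 0, "wy": 0, "wz": 0}, {"hand": 0, "x": 0, "y": 0, "z": 0.4, "wx": 0, "wy": 0, "wz": 0}, {"hand": 0, "x": 0, "y": 0, "z": 0, "wx": 0, "wy": 0, "wz": 0}, {"hand": 42, "x": 0, "y": 0, "z": 0, "wx": 0, "wy": 0, "wz": 0}, {"hand": 42, "x": 0, "y": 0, "z": 0, "wx": 0, "wy": 0, "wz": 0}, {"hand": 42, "x": 0, "y": 0, "z": 0, "wx": 0, "wy": 0, "wz": 0}, {"hand": 42, "x": 0, "y": 0, "z": -0.4, "wx": 0, "wy": 0, "wz": 0}, {"hand": 42, "x": 0, "y": 0, "z": -0.8, "wx": 0, "wy": 0, "wz": 0}, {"hand": 42, "x": 0, "y": 0, "z": -0.9, "wx": 0, "wy": 0, "wz": 0}, {"hand": 42, "x": 0, "y": 0, "z": -0.9, "wx": 0, "wy": 0, "wz": 0}, {"hand": 42, "x": 0, "y": 0, "z": -0.9, "wx": 0, "wy": 0, "wz": 0}, {"hand": 42, "x": 0, "y": 0, "z": -0.9, "wx": 0, "wy": 0, "wz": 0}, {"hand": 42, "x": 0, "y": 0, "z": 0, "wx": 0, "wy": 0, "wz": 0}, {"hand": 42, "x": 0, "y": 0, "z": 0, "wx": 0, "wy": 0, "wz": 0}]'

```text
time_s: 51.4
position: [0.6049, 0.0294, 0.1633]
tcp_rot: [[-0.999, -0.041, 0.0], [-0.041, 0.999, -0.0], [-0.0, -0.0, -1.0]]
force: [-0.6, -0.1, -0.6]
opening: 0.478
```

```bash
python3 bot.py top scene wrist;  python3 -c "
from h import *
cap('wrist','w16.png');cap('top','t16.png');cap('scene','s16.png')"
```

```text
scene px [333. 231.] 27 cap [0.618 0.032] body [0.612 0.04 ] [0.046 0.032] 22.9
scene px [103. 285.] 65 cap [ 0.403 -0.448] body [ 0.395 -0.447] [0.049 0.02 ] 83.6
wrist px [399.  60.] 632 cap [0.468 0.128] body [0.468 0.129] [0.028 0.028] 19.6
wrist px [296. 234.] 27 cap [0.64  0.044] body [0.642 0.042] [0.057 0.052] 8.3
```

View pics/s16.png

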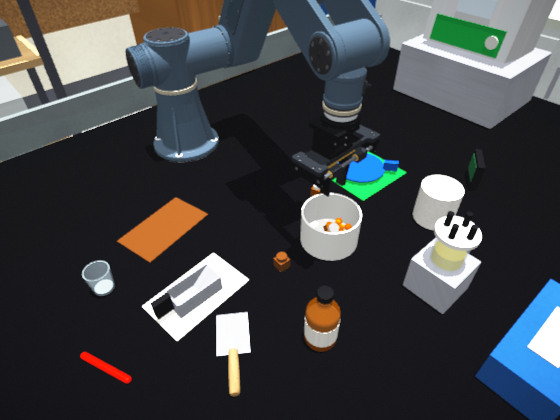

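View pics/w16.png

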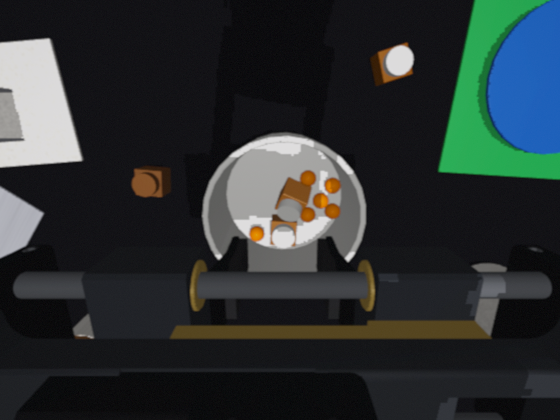

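```bash
python3 plan.py .468 .1285 .16 199.6
```

```text
t 51.7 at [0.604 0.029 0.161] turn [  0.064  -0.225 -17.255] shift after turn [3.797 5.558 0.045] | shift before turn [5.275 4.182 0.068]
```

Emit:
move_arm --moves '[{"hand": 45, "x": 0.5, "y": 0.4, "z": 0, "wx": 0, "wy": 0, "wz": 0}, {"hand": 45, "x": 0.8, "y": 0.63, "z": 0, "wx": 0, "wy": 0, "wz": 0}, {"hand": 45, "x": 0.8, "y": 0.63, "z": 0, "wx": 0, "wy": 0, "wz": 0}, {"hand": 45, "x": 0.8, "y": 0.63, "z": 0, "wx": 0, "wy": 0, "wz": 0}, {"hand": 45, "x": 0.8, "y": 0.63, "z": 0, "wx": 0, "wy": 0, "wz": 0}, {"hand": 45, "x": 0.8, "y": 0.63, "z": 0, "wx": 0, "wy": 0, "wz": 0}, {"hand": 45, "x": 0.77, "y": 0.63, "z": 0, "wx": 0, "wy": 0, "wz": -5.3}, {"hand": 45, "x": 0, "y": 0, "z": 0, "wx": 0, "wy": 0, "wz": -6}, {"hand": 45, "x": 0, "y": 0, "z": 0, "wx": 0, "wy": 0, "wz": -6}, {"hand": 45, "x": 0, "y": 0, "z": 0, "wx": 0, "wy": 0, "wz": 0}, {"hand": 45, "x": 0, "y": 0, "z": 0, "wx": 0, "wy": 0, "wz": 0}]'

```text
time_s: 52.8
position: [0.4688, 0.1284, 0.1622]
tcp_rot: [[-0.943, -0.334, -0.002], [-0.334, 0.943, 0.0], [0.002, 0.001, -1.0]]
force: [0.5, -0.1, 0.9]
opening: 0.517
```

```bash
python3 bot.py wrist;python3 plan.py .468 .1285 .006 199.6;  python3 -c "
from h import *
cap('wrist','w17.png')"
```

```text
wrist px [284. 199.] 441 cap [0.467 0.129] body [0.468 0.129] [0.028 0.028] 19.6
t 52.9 at [0.469 0.128 0.162] turn [ 0.051 -0.128 -0.07 ] shift after turn [0.026 0.017 6.249] | shift before turn [0.012 0.011 6.249]
```

View pics/w17.png

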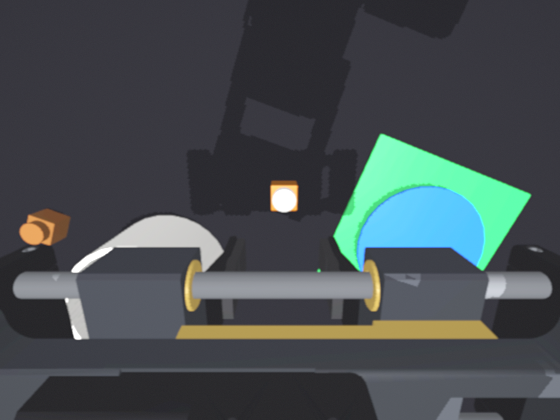

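The gripper's body would pass within about 4 mm of the tub here, so I turn to the bottle's other pair of sides.

Emit:
move_arm --moves '[{"hand": 45, "x": 0, "y": 0, "z": 0, "wx": 0, "wy": 0, "wz": 8.2}, {"hand": 45, "x": 0, "y": 0, "z": 0, "wx": 0, "wy": 0, "wz": 8.2}, {"hand": 45, "x": 0, "y": 0, "z": 0, "wx": 0, "wy": 0, "wz": 8.2}, {"hand": 45, "x": 0, "y": 0, "z": 0, "wx": 0, "wy": 0, "wz": 8.2}, {"hand": 45, "x": 0, "y": 0, "z": 0, "wx": 0, "wy": 0, "wz": 8.2}, {"hand": 45, "x": 0, "y": 0, "z": 0, "wx": 0, "wy": 0, "wz": 8.2}, {"hand": 45, "x": 0, "y": 0, "z": 0, "wx": 0, "wy": 0, "wz": 8.2}, {"hand": 45, "x": 0, "y": 0, "z": 0, "wx": 0, "wy": 0, "wz": 8.2}, {"hand": 45, "x": 0, "y": 0, "z": 0, "wx": 0, "wy": 0, "wz": 8.2}, {"hand": 45, "x": 0, "y": 0, "z": 0, "wx": 0, "wy": 0, "wz": 8.2}, {"hand": 45, "x": 0, "y": 0, "z": 0, "wx": 0, "wy": 0, "wz": 7.8}, {"hand": 45, "x": 0, "y": 0, "z": 0, "wx": 0, "wy": 0, "wz": 0}, {"hand": 45, "x": 0, "y": 0, "z": 0, "wx": 0, "wy": 0, "wz": 0}]'

```text
time_s: 54.2
position: [0.4687, 0.1283, 0.1624]
tcp_rot: [[-0.342, 0.94, -0.002], [0.94, 0.342, -0.0], [0.001, -0.002, -1.0]]
force: [0.3, 0.4, 0.3]
opening: 0.52
```

```bash
python3 bot.py wrist;python3 plan.py .468 .1285 .006 109.6
```

```text
wrist px [545. 176.] 32 cap [0.708 0.24 ] body [0.711 0.245] [0.01  0.053] 61.8
wrist px [283. 197.] 435 cap [0.468 0.13 ] body [0.469 0.129] [0.028 0.028] 19.2
t 54.2 at [0.469 0.128 0.162] turn [-0.111 -0.042  0.353] shift after turn [ 0.018 -0.027  6.257] | shift before turn [ 0.013 -0.015  6.257]
```

Emit:
move_arm --moves '[{"hand": 45, "x": 0.03, "y": 0, "z": 0.6, "wx": 0, "wy": 0, "wz": 0.4}, {"hand": 45, "x": 0, "y": 0, "z": 0.9, "wx": 0, "wy": 0, "wz": 0}, {"hand": 45, "x": 0, "y": 0, "z": 0.9, "wx": 0, "wy": 0, "wz": 0}, {"hand": 45, "x": 0, "y": 0, "z": 0.9, "wx": 0, "wy": 0, "wz": 0}, {"hand": 45, "x": 0, "y": 0, "z": 0.9, "wx": 0, "wy": 0, "wz": 0}, {"hand": 45, "x": 0, "y": 0, "z": 0.9, "wx": 0, "wy": 0, "wz": 0}, {"hand": 45, "x": 0, "y": 0, "z": 0.7, "wx": 0, "wy": 0, "wz": 0}, {"hand": 45, "x": 0, "y": 0, "z": 0.4, "wx": 0, "wy": 0, "wz": 0}, {"hand": 45, "x": 0, "y": 0, "z": 0, "wx": 0, "wy": 0, "wz": 0}, {"hand": 45, "x": 0, "y": 0, "z": 0, "wx": 0, "wy": 0, "wz": 0}, {"hand": 0, "x": 0, "y": 0, "z": 0, "wx": 0, "wy": 0, "wz": 0}, {"hand": 0, "x": 0, "y": 0, "z": 0, "wx": 0, "wy": 0, "wz": 0}, {"hand": 0, "x": 0, "y": 0, "z": 0, "wx": 0, "wy": 0, "wz": 0}, {"hand": 0, "x": 0, "y": 0, "z": 0, "wx": 0, "wy": 0, "wz": 0}, {"hand": 0, "x": 0, "y": 0, "z": 0, "wx": 0, "wy": 0, "wz": 0}, {"hand": 0, "x": 0, "y": 0, "z": 0, "wx": 0, "wy": 0, "wz": 0}]'

```text
time_s: 55.85
position: [0.4687, 0.1292, 0.0081]
tcp_rot: [[-0.333, 0.943, -0.001], [0.943, 0.333, 0.0], [0.0, -0.0, -1.0]]
force: [-1.2, -0.2, 5.8]
opening: 0.319
```

Emit:
move_arm --moves '[{"hand": 0, "x": 0, "y": 0, "z": -0.5, "wx": 0, "wy": 0, "wz": 0}, {"hand": 0, "x": 0, "y": 0, "z": -0.9, "wx": 0, "wy": 0, "wz": 0}, {"hand": 0, "x": 0, "y": 0, "z": -0.9, "wx": 0, "wy": 0, "wz": 0}, {"hand": 0, "x": 0, "y": 0, "z": -0.9, "wx": 0, "wy": 0, "wz": 0}, {"hand": 0, "x": 0, "y": 0, "z": -0.9, "wx": 0, "wy": 0, "wz": 0}, {"hand": 0, "x": 0, "y": 0, "z": -0.9, "wx": 0, "wy": 0, "wz": 0}, {"hand": 0, "x": 0, "y": 0, "z": -0.9, "wx": 0, "wy": 0, "wz": 0}, {"hand": 0, "x": 0, "y": 0, "z": 0, "wx": 0, "wy": 0, "wz": 0}, {"hand": 0, "x": 0, "y": 0, "z": 0, "wx": 0, "wy": 0, "wz": 0}]'

```text
time_s: 56.75
position: [0.4683, 0.1291, 0.1555]
tcp_rot: [[-0.333, 0.943, -0.001], [0.943, 0.333, 0.0], [0.0, -0.001, -1.0]]
force: [-0.1, 0.6, -1.0]
opening: 0.318
```

```bash
python3 plan.py .568 .028 .16 182.3; python3 -c "
from h import *
cap('scene','s18.png');cap('top','t18.png');i=cv2.imread('pics/t18.png');cv2.imwrite('pics/t18c.png',cv2.resize(i[150:240,190:310],None,fx=5,fy=5,interpolation=2))"
```

```text
t 56.8 at [0.468 0.129 0.155] turn [ -0.028  -0.052 -72.848] shift after turn [-3.822 -4.201 -0.181] | shift before turn [-5.141  2.413 -0.185]
```

View pics/t18c.png

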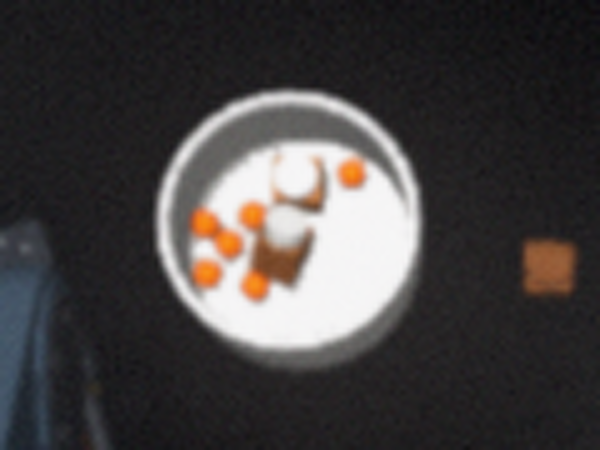

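Emit:
move_arm --moves '[{"hand": 0, "x": -0.4, "y": 0.16, "z": 0, "wx": 0, "wy": 0, "wz": 0}, {"hand": 0, "x": -0.88, "y": 0.36, "z": 0, "wx": 0, "wy": 0, "wz": 0}, {"hand": 0, "x": -0.88, "y": 0.36, "z": 0, "wx": 0, "wy": 0, "wz": 0}, {"hand": 0, "x": -0.88, "y": 0.36, "z": 0, "wx": 0, "wy": 0, "wz": 0}, {"hand": 0, "x": -0.88, "y": 0.36, "z": 0, "wx": 0, "wy": 0, "wz": 0}, {"hand": 0, "x": -0.88, "y": 0.36, "z": 0, "wx": 0, "wy": 0, "wz": 0}, {"hand": 0, "x": -0.88, "y": 0.36, "z": 0, "wx": 0, "wy": 0, "wz": 0}, {"hand": 0, "x": -0.88, "y": 0.38, "z": 0, "wx": 0, "wy": 0, "wz": 0}, {"hand": 0, "x": 0, "y": 0, "z": 0, "wx": 0, "wy": 0, "wz": 8.1}, {"hand": 0, "x": 0, "y": 0, "z": 0, "wx": 0, "wy": 0, "wz": 8.1}, {"hand": 0, "x": 0, "y": 0, "z": 0, "wx": 0, "wy": 0, "wz": 8.1}, {"hand": 0, "x": 0, "y": 0, "z": 0, "wx": 0, "wy": 0, "wz": 8.1}, {"hand": 0, "x": 0, "y": 0, "z": 0, "wx": 0, "wy": 0, "wz": 8.1}, {"hand": 0, "x": 0, "y": 0, "z": 0, "wx": 0, "wy": 0, "wz": 8.1}, {"hand": 0, "x": 0, "y": 0, "z": 0, "wx": 0, "wy": 0, "wz": 0}, {"hand": 0, "x": 0, "y": 0, "z": 0, "wx": 0, "wy": 0, "wz": 0}]'

```text
time_s: 58.45
position: [0.5866, -0.0035, 0.1539]
tcp_rot: [[0.485, 0.875, -0.003], [0.875, -0.485, 0.0], [-0.001, -0.003, -1.0]]
force: [0.4, 0.5, -0.3]
opening: 0.323
```

```bash
python3 plan.py .587 -.004 .036 61; python3 -c "
from h import *
cap('wrist','w19.png')"
```

```text
t 58.5 at [ 0.587 -0.004  0.154] turn [-0.174  0.083 -0.001] shift after turn [-0.008  0.024  4.715] | shift before turn [-0.001  0.039  4.715]
```

View pics/w19.png

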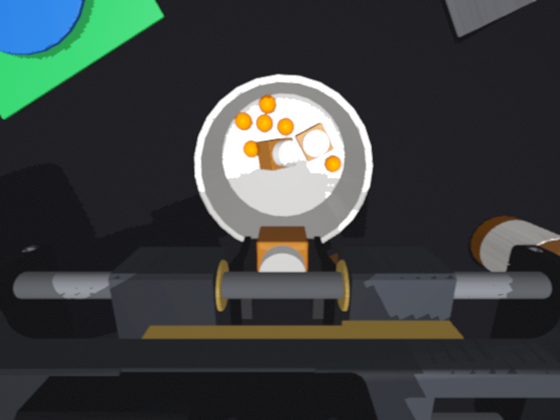

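Emit:
move_arm --moves '[{"hand": 0, "x": 0, "y": 0.02, "z": 0.5, "wx": 0, "wy": 0, "wz": 0}, {"hand": 0, "x": 0, "y": 0, "z": 0.8, "wx": 0, "wy": 0, "wz": 0}, {"hand": 0, "x": 0, "y": 0, "z": 0.8, "wx": 0, "wy": 0, "wz": 0}, {"hand": 0, "x": 0, "y": 0, "z": 0.8, "wx": 0, "wy": 0, "wz": 0}, {"hand": 0, "x": 0, "y": 0, "z": 0.7, "wx": 0, "wy": 0, "wz": 0}, {"hand": 0, "x": 0, "y": 0, "z": 0.6, "wx": 0, "wy": 0, "wz": 0}, {"hand": 0, "x": 0, "y": 0, "z": 0.4, "wx": 0, "wy": 0, "wz": 0}, {"hand": 0, "x": 0, "y": 0, "z": 0, "wx": 0, "wy": 0, "wz": 0}, {"hand": 40, "x": 0, "y": 0, "z": 0, "wx": 0, "wy": 0, "wz": 0}, {"hand": 40, "x": 0, "y": 0, "z": 0, "wx": 0, "wy": 0, "wz": 0}, {"hand": 40, "x": 0, "y": 0, "z": 0, "wx": 0, "wy": 0, "wz": 0}, {"hand": 40, "x": 0, "y": 0, "z": -0.4, "wx": 0, "wy": 0, "wz": 0}, {"hand": 40, "x": 0, "y": 0, "z": -0.8, "wx": 0, "wy": 0, "wz": 0}, {"hand": 40, "x": 0, "y": 0, "z": -0.9, "wx": 0, "wy": 0, "wz": 0}, {"hand": 40, "x": 0, "y": 0, "z": -0.9, "wx": 0, "wy": 0, "wz": 0}, {"hand": 40, "x": 0, "y": 0, "z": -0.9, "wx": 0, "wy": 0, "wz": 0}, {"hand": 40, "x": 0, "y": 0, "z": -0.9, "wx": 0, "wy": 0, "wz": 0}, {"hand": 40, "x": 0, "y": 0, "z": -0.9, "wx": 0, "wy": 0, "wz": 0}, {"hand": 40, "x": 0, "y": 0, "z": 0, "wx": 0, "wy": 0, "wz": 0}]'

```text
time_s: 60.4
position: [0.5897, -0.0037, 0.1867]
tcp_rot: [[0.487, 0.873, 0.007], [0.873, -0.487, -0.002], [0.002, 0.007, -1.0]]
force: [1.1, -0.5, -0.6]
opening: 0.462
```

```bash
python3 lidfit.py; python3 plan.py .545 .358 .2 220;python3 -c "
from h import *
cap('wrist','w20.png');cap('scene','s20.png')"
```

```text
top lid c [0.479 0.303] 31 0.0696567443141594 ztop 0.017700251857021843
 lug 69 [0.541 0.352 0.04 ] 38.59178163016966
 plane [0.005 0.001 0.018]
scene lid c [0.498 0.315] 33 0.07197414758197225 ztop 0.01771927445939847
 lug 69 [0.545 0.354 0.039] 39.82677320570365
 plane [0.019 0.013 0.018]
t 60.5 at [ 0.587 -0.003  0.183] turn [  -0.023    0.01  -159.148] shift after turn [-7.992 12.16  -0.67 ] | shift before turn [11.797 -8.518 -0.674]
```

View pics/w20.png

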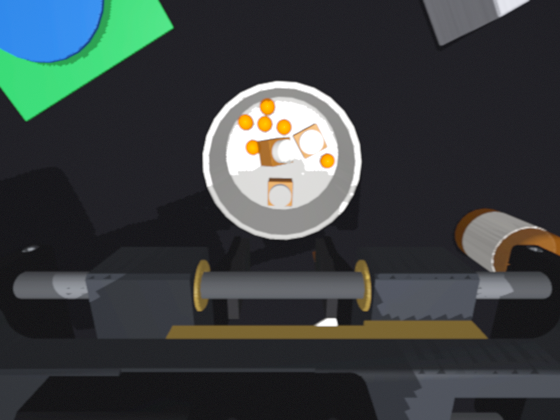

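Emit:
move_arm --moves '[{"hand": 45, "x": 0.5, "y": -0.36, "z": -0.1, "wx": 0, "wy": 0, "wz": 0}, {"hand": 45, "x": 0.94, "y": -0.68, "z": -0.1, "wx": 0, "wy": 0, "wz": 0}, {"hand": 45, "x": 0.94, "y": -0.68, "z": -0.1, "wx": 0, "wy": 0, "wz": 0}, {"hand": 45, "x": 0.94, "y": -0.68, "z": -0.1, "wx": 0, "wy": 0, "wz": 0}, {"hand": 45, "x": 0.94, "y": -0.68, "z": -0.1, "wx": 0, "wy": 0, "wz": 0}, {"hand": 45, "x": 0.94, "y": -0.68, "z": -0.1, "wx": 0, "wy": 0, "wz": 0}, {"hand": 45, "x": 0.94, "y": -0.68, "z": 0, "wx": 0, "wy": 0, "wz": 0}, {"hand": 45, "x": 0.94, "y": -0.68, "z": 0, "wx": 0, "wy": 0, "wz": 0}, {"hand": 45, "x": 0.94, "y": -0.68, "z": 0, "wx": 0, "wy": 0, "wz": 0}, {"hand": 45, "x": 0.94, "y": -0.68, "z": 0, "wx": 0, "wy": 0, "wz": 0}, {"hand": 45, "x": 0.94, "y": -0.68, "z": 0, "wx": 0, "wy": 0, "wz": 0}, {"hand": 45, "x": 0.94, "y": -0.68, "z": 0, "wx": 0, "wy": 0, "wz": 0}, {"hand": 45, "x": 0.94, "y": -0.68, "z": 0, "wx": 0, "wy": 0, "wz": 0}, {"hand": 45, "x": 0, "y": 0, "z": 0, "wx": 0, "wy": 0, "wz": -8.4}, {"hand": 45, "x": 0, "y": 0, "z": 0, "wx": 0, "wy": 0, "wz": -8.4}, {"hand": 45, "x": 0, "y": 0, "z": 0, "wx": 0, "wy": 0, "wz": -8.4}, {"hand": 45, "x": 0, "y": 0, "z": 0, "wx": 0, "wy": 0, "wz": -8.4}]'

```text
time_s: 62.3
position: [0.5431, 0.3586, 0.1961]
tcp_rot: [[-0.084, 0.996, -0.005], [0.996, 0.084, -0.001], [-0.0, -0.005, -1.0]]
force: [0.0, 0.6, 1.0]
opening: 0.518
```

Emit:
move_arm --moves '[{"hand": 45, "x": 0, "y": 0, "z": 0, "wx": 0, "wy": 0, "wz": -8.4}, {"hand": 45, "x": 0, "y": 0, "z": 0, "wx": 0, "wy": 0, "wz": -8.4}, {"hand": 45, "x": 0, "y": 0, "z": 0, "wx": 0, "wy": 0, "wz": -8.4}, {"hand": 45, "x": 0, "y": 0, "z": 0, "wx": 0, "wy": 0, "wz": -8.4}, {"hand": 45, "x": 0, "y": 0, "z": 0, "wx": 0, "wy": 0, "wz": -8.4}, {"hand": 45, "x": 0, "y": 0, "z": 0, "wx": 0, "wy": 0, "wz": -8.4}, {"hand": 45, "x": 0, "y": 0, "z": 0, "wx": 0, "wy": 0, "wz": -8.4}, {"hand": 45, "x": 0, "y": 0, "z": 0, "wx": 0, "wy": 0, "wz": -8.4}, {"hand": 45, "x": 0, "y": 0, "z": 0, "wx": 0, "wy": 0, "wz": -8.4}, {"hand": 45, "x": 0, "y": 0, "z": 0, "wx": 0, "wy": 0, "wz": -8.4}, {"hand": 45, "x": 0, "y": 0, "z": 0, "wx": 0, "wy": 0, "wz": -8.4}, {"hand": 45, "x": 0, "y": 0, "z": 0, "wx": 0, "wy": 0, "wz": -8.4}, {"hand": 45, "x": 0, "y": 0, "z": 0, "wx": 0, "wy": 0, "wz": -8.4}, {"hand": 45, "x": 0, "y": 0, "z": 0, "wx": 0, "wy": 0, "wz": -8.4}, {"hand": 45, "x": 0, "y": 0, "z": 0, "wx": 0, "wy": 0, "wz": -8.4}, {"hand": 45, "x": 0, "y": 0, "z": 0, "wx": 0, "wy": 0, "wz": 0}, {"hand": 45, "x": 0, "y": 0, "z": 0, "wx": 0, "wy": 0, "wz": 0}]'

```text
time_s: 64.0
position: [0.5438, 0.3582, 0.1966]
tcp_rot: [[-0.763, -0.647, -0.004], [-0.647, 0.763, -0.0], [0.003, 0.002, -1.0]]
force: [0.3, -0.8, 0.1]
opening: 0.519
```

```bash
cat > lug.py <<'E'
from plan import *
d=cap('wrist','wlug.png');P=pts(d);hsv=cv2.cvtColor(d['image'],cv2.COLOR_RGB2HSV)
bl=(hsv[...,0]>100)&(hsv[...,0]<125)&(hsv[...,1]>130)&(np.hypot(P[...,0]-.54,P[...,1]-.35)<.06)
q=P[bl&(P[...,2]>.035)&(P[...,2]<.05)];r=cv2.minAreaRect(q[:,:2].astype(np.float32));print('lug',len(q),q.mean(0),r)
E
python3 lug.py; python3 plan.py .545 .358 .01 220
```

```text
lug 369 [0.54  0.353 0.04 ] ((0.5407238602638245, 0.35389021039009094), (0.03819020092487335, 0.012277149595320225), 40.03022766113281)
t 64.0 at [0.544 0.358 0.197] turn [ 0.108 -0.149  0.323] shift after turn [-0.03  -0.027  7.469] | shift before turn [-0.049 -0.041  7.469]
```

View pics/wlug.png

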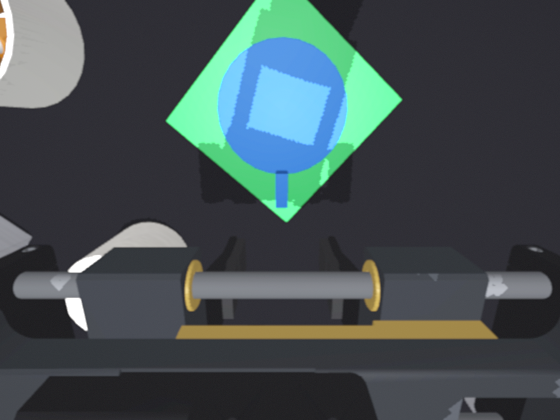

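Emit:
move_arm --moves '[{"hand": 45, "x": -0.05, "y": -0.03, "z": 0.6, "wx": 0, "wy": -0.1, "wz": 0.3}, {"hand": 45, "x": 0, "y": 0, "z": 0.9, "wx": 0, "wy": 0, "wz": 0}, {"hand": 45, "x": 0, "y": 0, "z": 0.9, "wx": 0, "wy": 0, "wz": 0}, {"hand": 45, "x": 0, "y": 0, "z": 0.9, "wx": 0, "wy": 0, "wz": 0}, {"hand": 45, "x": 0, "y": 0, "z": 0.9, "wx": 0, "wy": 0, "wz": 0}, {"hand": 45, "x": 0, "y": 0, "z": 0.9, "wx": 0, "wy": 0, "wz": 0}, {"hand": 45, "x": 0, "y": 0, "z": 0.9, "wx": 0, "wy": 0, "wz": 0}, {"hand": 45, "x": 0, "y": 0, "z": 0.8, "wx": 0, "wy": 0, "wz": 0}, {"hand": 45, "x": 0, "y": 0, "z": 0.5, "wx": 0, "wy": 0, "wz": 0}, {"hand": 45, "x": 0, "y": 0, "z": 0, "wx": 0, "wy": 0, "wz": 0}, {"hand": 45, "x": 0, "y": 0, "z": 0, "wx": 0, "wy": 0, "wz": 0}]'

```text
time_s: 65.15
position: [0.5463, 0.3583, 0.0151]
tcp_rot: [[-0.765, -0.644, -0.0], [-0.644, 0.765, 0.001], [-0.001, 0.001, -1.0]]
force: [0.6, -1.0, -0.1]
opening: 0.517
```

```bash
python3 plan.py .5455 .359 .0097 220
```

```text
t 65.2 at [0.546 0.358 0.015] turn [0.067 0.048 0.114] shift after turn [0.007 0.042 0.218] | shift before turn [0.007 0.041 0.218]
```

Emit:
move_arm --moves '[{"hand": 45, "x": 0, "y": 0.04, "z": 0.2, "wx": 0, "wy": 0, "wz": 0}, {"hand": 45, "x": 0, "y": 0, "z": 0, "wx": 0, "wy": 0, "wz": 0}, {"hand": 0, "x": 0, "y": 0, "z": 0, "wx": 0, "wy": 0, "wz": 0}, {"hand": 0, "x": 0, "y": 0, "z": 0, "wx": 0, "wy": 0, "wz": 0}, {"hand": 0, "x": 0, "y": 0, "z": 0, "wx": 0, "wy": 0, "wz": 0}, {"hand": 0, "x": 0, "y": 0, "z": 0, "wx": 0, "wy": 0, "wz": 0}, {"hand": 0, "x": 0, "y": 0, "z": 0, "wx": 0, "wy": 0, "wz": 0}, {"hand": 0, "x": 0, "y": 0, "z": 0, "wx": 0, "wy": 0, "wz": 0}, {"hand": 0, "x": 0, "y": 0, "z": 0, "wx": 0, "wy": 0, "wz": 0}]'

```text
time_s: 66.05
position: [0.5454, 0.3589, 0.0099]
tcp_rot: [[-0.764, -0.645, -0.0], [-0.645, 0.764, 0.001], [-0.0, 0.001, -1.0]]
force: [-0.5, 0.6, 1.2]
opening: 0.158
```

Emit:
move_arm --moves '[{"hand": 0, "x": 0, "y": 0, "z": -0.4, "wx": 0, "wy": 0, "wz": 0}, {"hand": 0, "x": 0, "y": 0, "z": -0.8, "wx": 0, "wy": 0, "wz": 0}, {"hand": 0, "x": 0, "y": 0, "z": -0.9, "wx": 0, "wy": 0, "wz": 0}, {"hand": 0, "x": 0, "y": 0, "z": -0.9, "wx": 0, "wy": 0, "wz": 0}, {"hand": 0, "x": 0, "y": 0, "z": -0.9, "wx": 0, "wy": 0, "wz": 0}, {"hand": 0, "x": 0, "y": 0, "z": -0.9, "wx": 0, "wy": 0, "wz": 0}, {"hand": 0, "x": 0, "y": 0, "z": -0.9, "wx": 0, "wy": 0, "wz": 0}, {"hand": 0, "x": 0, "y": 0, "z": -0.9, "wx": 0, "wy": 0, "wz": 0}, {"hand": 0, "x": 0, "y": 0, "z": -0.9, "wx": 0, "wy": 0, "wz": 0}, {"hand": 0, "x": 0, "y": 0, "z": 0, "wx": 0, "wy": 0, "wz": 0}, {"hand": 0, "x": 0, "y": 0, "z": 0, "wx": 0, "wy": 0, "wz": 0}]'

```text
time_s: 67.15
position: [0.5453, 0.3586, 0.1976]
tcp_rot: [[-0.764, -0.645, -0.0], [-0.645, 0.764, 0.001], [-0.001, 0.001, -1.0]]
force: [-0.2, -0.1, -0.9]
opening: 0.159
```

```bash
cat > lidw.py <<'E'
from plan import *
# lid pose in hand from wrist cam: plane & circle in tool frame
st=bot.read_state();d=cap('wrist','wlid.png');R=np.array(st['tcp_rot']);p=np.array(st['position'])
P=(pts(d)-p)@R;hsv=cv2.cvtColor(d['image'],cv2.COLOR_RGB2HSV)
bl=(hsv[...,0]>100)&(hsv[...,0]<125)&(hsv[...,1]>120)&(P[...,0]>.02)&(P[...,0]<.2)&(abs(P[...,1])<.09)&(abs(P[...,2]+.008)<.02)
bl=cv2.erode(bl.astype(np.uint8),np.ones((3,3)))>0
q=P[bl&(P[...,0]>.03)]
c=np.linalg.lstsq(np.c_[q[:,:2],np.ones(len(q))],q[:,2],rcond=None)[0]
print('plane: slope x,y deg',np.degrees(np.arctan(c[:2])),'z@0',c[2],len(q))
k=max(cv2.findContours((bl&(P[...,0]>.03)).astype(np.uint8),0,1)[0],key=cv2.contourArea)[:,0]
e=P[k[:,1],k[:,0]];cc=np.array([.0935,0])
e=e[(e[:,0]>.045)]
s=np.linalg.lstsq(np.c_[2*e[:,:2],np.ones(len(e))],(e[:,:2]**2).sum(1),rcond=None)[0]
print('centre tool',s[:2],'r',np.sqrt(s[2]+s[:2]@s[:2]),'world',p+R@np.array([s[0],s[1],c[:2]@s[:2]+c[2]]))
E
python3 lidw.py; python3 plan.py .6985 .0226 .25 175.4
```

```text
plane: slope x,y deg [0.078 0.076] z@0 -0.007362544035075503 52041
centre tool [ 0.078 -0.   ] r 0.06894425969220404 world [0.486 0.308 0.205]
t 67.2 at [0.545 0.358 0.196] turn [ 0.07  -0.113 44.746] shift after turn [ -7.211 -12.89   -2.141] | shift before turn [  3.955 -14.228  -2.162]
```

View pics/wlid.png

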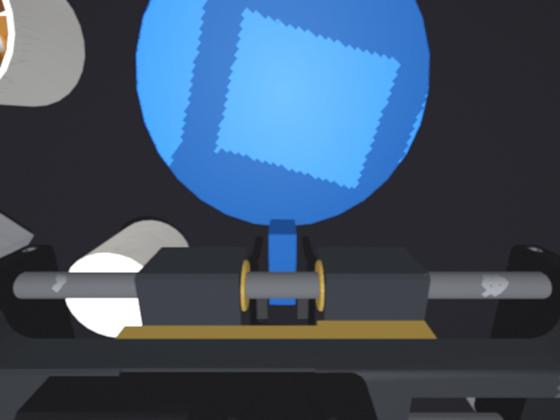

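```bash
sed -i "s/^e=P\[k/k=k[k[:,1]>4]\ne=P[k/" lidw.py; sed -i "s/e\[:,0\]>.045/e[:,0]>.03/" lidw.py; python3 lidw.py
```

```text
plane: slope x,y deg [0.085 0.076] z@0 -0.0073804974083228675 51720
centre tool [ 0.097 -0.   ] r 0.07105586590381822 world [0.471 0.296 0.204]
```

Emit:
move_arm --moves '[{"hand": 0, "x": 0, "y": 0, "z": -0.7, "wx": 0, "wy": 0, "wz": 0}, {"hand": 0, "x": 0, "y": 0, "z": -0.8, "wx": 0, "wy": 0, "wz": 0}, {"hand": 0, "x": 0.1, "y": -0.4, "z": -0.6, "wx": 0, "wy": 0, "wz": 0}, {"hand": 0, "x": 0.25, "y": -0.9, "z": 0, "wx": 0, "wy": 0, "wz": 0}, {"hand": 0, "x": 0.25, "y": -0.9, "z": 0, "wx": 0, "wy": 0, "wz": 0}, {"hand": 0, "x": 0.25, "y": -0.9, "z": 0, "wx": 0, "wy": 0, "wz": 0}, {"hand": 0, "x": 0.25, "y": -0.9, "z": 0, "wx": 0, "wy": 0, "wz": 0}, {"hand": 0, "x": 0.25, "y": -0.9, "z": 0, "wx": 0, "wy": 0, "wz": 0}, {"hand": 0, "x": 0.25, "y": -0.9, "z": 0, "wx": 0, "wy": 0, "wz": 0}, {"hand": 0, "x": 0.25, "y": -0.9, "z": 0, "wx": 0, "wy": 0, "wz": 0}, {"hand": 0, "x": 0.25, "y": -0.9, "z": 0, "wx": 0, "wy": 0, "wz": 0}, {"hand": 0, "x": 0.25, "y": -0.9, "z": 0, "wx": 0, "wy": 0, "wz": 0}, {"hand": 0, "x": 0.25, "y": -0.9, "z": 0, "wx": 0, "wy": 0, "wz": 0}, {"hand": 0, "x": 0.25, "y": -0.9, "z": 0, "wx": 0, "wy": 0, "wz": 0}, {"hand": 0, "x": 0.25, "y": -0.9, "z": 0, "wx": 0, "wy": 0, "wz": 0}, {"hand": 0, "x": 0.25, "y": -0.9, "z": 0, "wx": 0, "wy": 0, "wz": 0}, {"hand": 0, "x": 0.25, "y": -0.9, "z": 0, "wx": 0, "wy": 0, "wz": 0}, {"hand": 0, "x": 0.25, "y": -0.9, "z": 0, "wx": 0, "wy": 0, "wz": 0}]'

```text
time_s: 69.05
position: [0.6958, 0.0291, 0.2482]
tcp_rot: [[-0.765, -0.644, -0.003], [-0.644, 0.765, 0.001], [0.001, 0.003, -1.0]]
force: [-0.3, 0.1, -1.3]
opening: 0.158
```

Emit:
move_arm --moves '[{"hand": 0, "x": 0, "y": -0.3, "z": 0, "wx": 0, "wy": 0, "wz": 7.4}, {"hand": 0, "x": 0, "y": 0, "z": 0, "wx": 0, "wy": 0, "wz": 7.4}, {"hand": 0, "x": 0, "y": 0, "z": 0, "wx": 0, "wy": 0, "wz": 7.4}, {"hand": 0, "x": 0, "y": 0, "z": 0, "wx": 0, "wy": 0, "wz": 7.4}, {"hand": 0, "x": 0, "y": 0, "z": 0, "wx": 0, "wy": 0, "wz": 7.5}, {"hand": 0, "x": 0, "y": 0, "z": 0, "wx": 0, "wy": 0, "wz": 7.5}, {"hand": 0, "x": 0, "y": 0, "z": 0, "wx": 0, "wy": 0, "wz": 0}, {"hand": 0, "x": 0, "y": 0, "z": 0, "wx": 0, "wy": 0, "wz": 0}]'

```text
time_s: 69.85
position: [0.7007, 0.0246, 0.2488]
tcp_rot: [[-0.997, 0.075, -0.001], [0.075, 0.997, 0.001], [0.002, 0.001, -1.0]]
force: [0.1, -0.2, -0.7]
opening: 0.158
```

```bash
python3 lidw.py; python3 plan.py .6992 .0225 .0867 175.4
```

```text
plane: slope x,y deg [0.115 0.087] z@0 -0.007400797257820271 51710
centre tool [ 0.096 -0.001] r 0.07094147656318449 world [0.605 0.031 0.256]
t 69.9 at [0.701 0.025 0.249] turn [ 0.055 -0.078  0.267] shift after turn [ 0.055 -0.091  6.49 ] | shift before turn [ 0.046 -0.097  6.49 ]
```

Emit:
move_arm --moves '[{"hand": 0, "x": 0.04, "y": -0.09, "z": 0.5, "wx": 0, "wy": -0.1, "wz": 0.3}, {"hand": 0, "x": 0, "y": 0, "z": 0.8, "wx": 0, "wy": 0, "wz": 0}, {"hand": 0, "x": 0, "y": 0, "z": 0.8, "wx": 0, "wy": 0, "wz": 0}, {"hand": 0, "x": 0, "y": 0, "z": 0.8, "wx": 0, "wy": 0, "wz": 0}, {"hand": 0, "x": 0, "y": 0, "z": 0.8, "wx": 0, "wy": 0, "wz": 0}, {"hand": 0, "x": 0, "y": 0, "z": 0.8, "wx": 0, "wy": 0, "wz": 0}, {"hand": 0, "x": 0, "y": 0, "z": 0.7, "wx": 0, "wy": 0, "wz": 0}, {"hand": 0, "x": 0, "y": 0, "z": 0.5, "wx": 0, "wy": 0, "wz": 0}, {"hand": 0, "x": 0, "y": 0, "z": 0.2, "wx": 0, "wy": 0, "wz": 0}, {"hand": 0, "x": 0, "y": 0, "z": 0, "wx": 0, "wy": 0, "wz": 0}, {"hand": 0, "x": 0, "y": 0, "z": 0, "wx": 0, "wy": 0, "wz": 0}]'

```text
time_s: 71.0
position: [0.7004, 0.023, 0.1026]
tcp_rot: [[-0.997, 0.083, 0.003], [0.083, 0.997, 0.001], [-0.003, 0.001, -1.0]]
force: [0.5, -0.2, -0.9]
opening: 0.163
```

```bash
python3 plan.py .6997 .0225 .0867 175.4; python3 -c "
from h import *
cap('scene','s22.png');i=cv2.imread('pics/s22.png');cv2.imwrite('pics/s22c.png',cv2.resize(i[130:270,250:430],None,fx=4,fy=4,interpolation=2))"
```

```text
t 71.0 at [0.7   0.023 0.103] turn [ 0.059  0.147 -0.139] shift after turn [ 0.027 -0.024  0.634] | shift before turn [ 0.028 -0.024  0.634]
```

View pics/s22c.png

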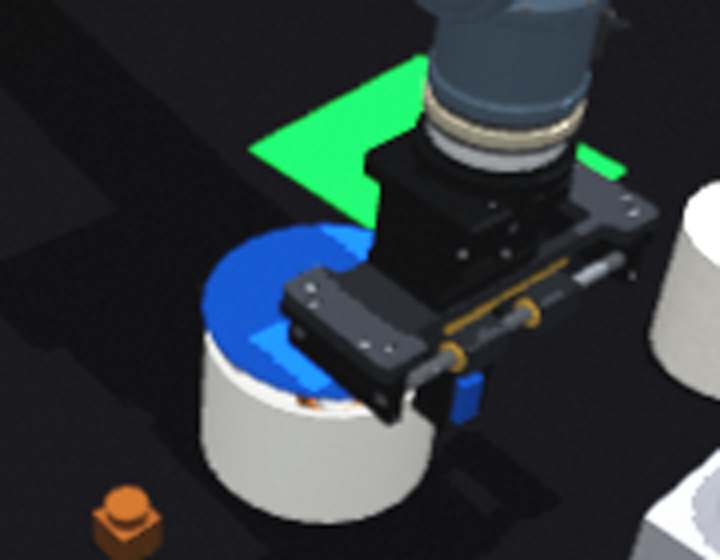

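Aligned. I lower it in.

Emit:
move_arm --moves '[{"hand": 0, "x": 0.02, "y": -0.02, "z": 0.2, "wx": 0, "wy": 0, "wz": 0}, {"hand": 0, "x": 0, "y": 0, "z": 0.2, "wx": 0, "wy": 0, "wz": 0}, {"hand": 0, "x": 0, "y": 0, "z": 0.12, "wx": 0, "wy": 0, "wz": 0}, {"hand": 0, "x": 0, "y": 0, "z": 0.08, "wx": 0, "wy": 0, "wz": 0}, {"hand": 0, "x": 0, "y": 0, "z": 0.03, "wx": 0, "wy": 0, "wz": 0}, {"hand": 0, "x": 0, "y": 0, "z": 0, "wx": 0, "wy": 0, "wz": 0}, {"hand": 0, "x": 0, "y": 0, "z": 0, "wx": 0, "wy": 0, "wz": 0}]'

```text
time_s: 71.75
position: [0.699, 0.0227, 0.0869]
tcp_rot: [[-0.997, 0.083, 0.001], [0.083, 0.997, 0.001], [-0.0, 0.001, -1.0]]
force: [-2.5, -0.2, 6.1]
opening: 0.158
```

Emit:
move_arm --moves '[{"hand": 40, "x": 0, "y": 0, "z": 0, "wx": 0, "wy": 0, "wz": 0}, {"hand": 40, "x": 0, "y": 0, "z": 0, "wx": 0, "wy": 0, "wz": 0}, {"hand": 40, "x": 0, "y": 0, "z": 0, "wx": 0, "wy": 0, "wz": 0}, {"hand": 40, "x": 0, "y": 0, "z": 0, "wx": 0, "wy": 0, "wz": 0}, {"hand": 40, "x": 0, "y": 0, "z": -0.4, "wx": 0, "wy": 0, "wz": 0}, {"hand": 40, "x": 0, "y": 0, "z": -0.8, "wx": 0, "wy": 0, "wz": 0}, {"hand": 40, "x": 0, "y": 0, "z": -0.9, "wx": 0, "wy": 0, "wz": 0}, {"hand": 40, "x": 0, "y": 0, "z": -0.9, "wx": 0, "wy": 0, "wz": 0}, {"hand": 40, "x": 0, "y": 0, "z": -0.9, "wx": 0, "wy": 0, "wz": 0}, {"hand": 40, "x": 0, "y": 0, "z": -0.9, "wx": 0, "wy": 0, "wz": 0}, {"hand": 40, "x": 0, "y": 0, "z": -0.9, "wx": 0, "wy": 0, "wz": 0}, {"hand": 40, "x": 0, "y": 0, "z": 0, "wx": 0, "wy": 0, "wz": 0}, {"hand": 40, "x": 0, "y": 0, "z": 0, "wx": 0, "wy": 0, "wz": 0}]'

```text
time_s: 73.05
position: [0.6991, 0.0226, 0.2291]
tcp_rot: [[-0.997, 0.083, 0.002], [0.083, 0.997, 0.001], [-0.002, 0.001, -1.0]]
force: [-0.1, -1.1, -0.6]
opening: 0.459
```

```bash
python3 - <<'E'
from plan import *
for n in('wrist','scene'):
    d=cap(n,'f_%s.png'%n);P=pts(d);hsv=cv2.cvtColor(d['image'],cv2.COLOR_RGB2HSV)
    r=np.hypot(P[...,0]-.606,P[...,1]-.03)
    b=(hsv[...,0]>100)&(hsv[...,0]<125)&(hsv[...,1]>120)&(r<.066)&(abs(P[...,2]-.095)<.02)
    q=P[b];c=np.linalg.lstsq(np.c_[q[:,:2]-[.606,.03],np.ones(len(q))],q[:,2],rcond=None)[0];print(n,len(q),'slopes deg',np.degrees(c[:2]),'z',c[2],np.percentile(q[:,2],[2,98]))
E
python3 bot.py top scene
```

```text
wrist 15564 slopes deg [-0.004 -0.037] z 0.09437838412806614 [0.093 0.096]
scene 1738 slopes deg [-0.015 -0.02 ] z 0.09511040866913174 [0.093 0.097]
scene px [103. 285.] 71 cap [ 0.402 -0.448] body [ 0.395 -0.447] [0.049 0.021] 83.0
```

View pics/f_scene.png

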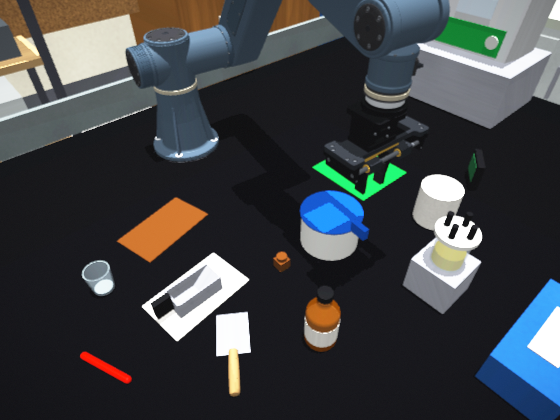

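View pics/f_wrist.png

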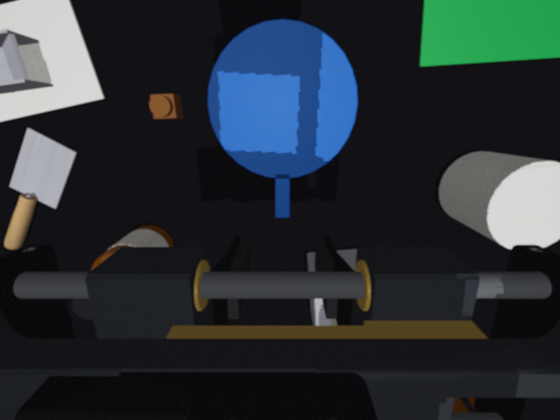

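The lid is flush (0.04 degrees of slope or less, top at 0.095 m). The cup stands on the white pad and the bystanders look unmoved.

```bash
python3 -c "
from rig import order
print(order.hand_in())"
```

```text
the job is handed in; nothing more can be done
None
```

The job is done and handed in at about 73 s. `order.hand_in()` reports no verdict, so what follows rests on my own measurements.

1. **Lid off:** I tipped it about 20° by the lug with the heel still on the rim. I then lifted it off, laid it flat in the middle of the green mat and let go.
2. **Beads:** I poured from the cup at up to 78° tilt. All six beads were counted in the tub before any bottle went in.
3. **Cup:** It went back upright on its white pad, where it started.
4. **Bottles:** There were three, and all are in the tub below the rim: two standing and one lying tilted. One was knocked aside during the run, so I found it again before picking it up. The brown look-alike was left alone.
5. **Lid back on:** My last checks put its slope at about 0.04° or less and its top at 94.4–95.1 mm, against 95 mm when seated flush.

In the last pictures the roll, reagent bottle, spatula and beaker look unmoved; I did not re-measure them. The gripper is open and touching nothing.

No final check failed, but two readings disagreed along the way:
- **Lid tilt:** The scene camera read 24.7° while the tool pose gave 20°. Both are above the 15° asked for.
- **Lid position in the grip:** The wrist-camera circle fit put the lid's centre about 96 mm from the tool, while the top camera gave 94.5 mm and the arm's earlier pose readings about 93 mm. I used 94 mm, which is within the lid's play.

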